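Clear and book in the cobalt glass offcuts with the extraction running

TASK

Clear up after the cobalt run: first slide the orange extraction damper level with the green mark, and with it still there put every blue glass offcut into the steel cullet tub and turn the blue jar, upright on its round pad, so that its white tag faces the reader, which books the glass in. Only when all of that is done, slide the damper level with the red standby mark. Leave the bowl, the paddle and the paperweight where they are.

Things in the scene. Friction and masses are not known exactly. Their poses are not given: they have to be found in the camera images.
- offcut1: Loose blue glass offcut, a straight bar 84 mm long (own x) by 28 mm wide (y) by 26 mm high (z), about 0.12 kg, lying on the board at some yaw; origin at the centre of its underside (half-way along, 13 mm below its middle). Between four and six of the six offcuts are present; the absent ones read None from the start.
- offcut2: Loose blue glass offcut, a straight bar 76 mm long (own x) by 28 mm wide (y) by 26 mm high (z), about 0.12 kg, lying on the board at some yaw; origin at the centre of its underside (half-way along, 13 mm below its middle). Between four and six of the six offcuts are present; the absent ones read None from the start.
- offcut3: Loose blue glass offcut, a straight bar 70 mm long (own x) by 28 mm wide (y) by 26 mm high (z), about 0.12 kg, lying on the board at some yaw; origin at the centre of its underside (half-way along, 13 mm below its middle). Between four and six of the six offcuts are present; the absent ones read None from the start.
- offcut4: Loose blue glass offcut, a straight bar 66 mm long (own x) by 28 mm wide (y) by 26 mm high (z), about 0.12 kg, lying on the board at some yaw; origin at the centre of its underside (half-way along, 13 mm below its middle). Between four and six of the six offcuts are present; the absent ones read None from the start.
- offcut5: Loose blue glass offcut, a straight bar 80 mm long (own x) by 28 mm wide (y) by 26 mm high (z), about 0.12 kg, lying on the board at some yaw; origin at the centre of its underside (half-way along, 13 mm below its middle). Between four and six of the six offcuts are present; the absent ones read None from the start.
- offcut6: Loose blue glass offcut, a straight bar 72 mm long (own x) by 28 mm wide (y) by 26 mm high (z), about 0.12 kg, lying on the board at some yaw; origin at the centre of its underside (half-way along, 13 mm below its middle). Between four and six of the six offcuts are present; the absent ones read None from the start.
- board: Dark grey work board, fixed, 270 mm (x) by 220 mm (y), 6 mm thick, on which the offcuts lie. Origin at the centre of its underside.
- tub: Cullet tub: open square steel tub, fixed, 160 by 160 mm outside, 90 mm high, walls and floor 4 mm. Origin at the centre of its underside.
- console: Extraction damper console: fixed grey block, 90 mm (own x) by 230 mm (own y), its top 30 mm high. Origin at the centre of its underside. The damper's straight track runs along its own y axis, through x = 0; the orange grip can travel from y = -80 mm to y = +80 mm.
- damper_top (a point): Centre of the top of the orange damper grip, 71.5 mm above the table. The grip is a block 30 mm across the track, 22 mm along the track, 40 mm high, clear on all sides above the console, with a white line across its top. It slides with about 1.5 N of friction and stays where it is left.
- damper (a joint): Position of the damper grip along its track in m: 0 at the end of the track towards the console's -y, growing to 0.16 at the +y end.
- green_mark: Small flat green marker (22 mm across by 10 mm along the track, 4 mm high), fixed on the console's top beside the track, 34 mm to the console's +x side, axes parallel to the console's: the working setting. The damper stands at it when the grip's centre is level with it along the track (same position along the console's y). Origin at the centre of its underside. It may be towards either end.
- red_mark: The same kind of marker in red: the standby setting. Towards the other end of the track from the green one.
- station: Reader station, fixed: aluminium plate 6 mm thick and 100 mm wide with a round black pad (72 mm across), the jar's place. Origin under the centre of the pad, on the table. Its own +x axis points from the pad to the reader, a black block 85 mm high, 80 mm wide, with a red window facing the pad; its face is 92 mm from the pad's centre.
- jar: Loose blue colour jar with a black lid, an upright cylinder 56 mm across, 90 mm high, 0.2 to 0.45 kg, standing on the pad. Origin at the centre of its underside. Its own +x axis points out through the middle of its white tag; a white stripe on the lid runs from the centre to the edge above the tag.
- jar_tag (a point): Middle of the white paper tag on the jar's side (24 mm wide, 50 mm high), 28 mm from the jar's axis and 35 mm above its underside.
- bowl: Dark steel bowl, 110 mm across, 45 mm high, a bystander. Origin at the centre of its underside.
- paddle: Spatula-shaped glass-shaping paddle, 200 mm long, lying on the table, a bystander. Origin at the middle of its underside.
- paperweight: Pink glass paperweight, 70 mm across, 48 mm high, a bystander. Origin at the centre of its underside.
Mind the look-alikes: they are no part of the job. What is shaped like the jar but yellow is not meant.

How it is judged:
By the outcome, as a careful person would: the job done as asked, in the order asked, and still so for the second after the job is handed in, with the robot touching nothing.
Of offcut1, offcut2, offcut3, offcut4, offcut5, offcut6 only 4 to 6 are there at a start; the rules pass over those that are not, and their reading is None.
At some moment in a run one of offcut1, offcut2, offcut3, offcut4, offcut5, offcut6 may be knocked a few centimetres aside while the robot is not near it.
Once in a run the grip may slacken for a moment while it holds something.
It also fails if it takes over 210 s, if anything falls off the work surface, if the arm or the gripper's body presses on something with over 40 N, if the wrist force passes 120 N, or if a joint passes its speed limit or range.

ROBOT

A 6-joint arm with a two-finger parallel gripper is mounted at the origin on the work surface. World frame = base frame: x ahead of the robot, y to its left, z up, the work surface at z = 0. Lengths are in m, angles in rad, forces in N, time in s.
With the tool pointing down it reaches from about 0.325 to 0.775 m from the base axis. Payload 5.5 kg.
Tool frame: the origin (TCP) lies midway between the tips of the shut fingers; the grasp point (between the pads) lies 19 mm behind it; z points along the fingers, y is the line along which they close (so a half turn about z gives the same grasp; the last joint's range is limited). The gripper opens to 88 mm and grips with 3 to 60 N. Pads are 20 mm wide; open, the fingers measure 115 mm over their backs; the gripper's body (75 mm by 178 mm) begins 61 mm behind the grasp point.
Start: joints at [1.201, 0.091, 1.231, -0, 1.82, -0.057], TCP at [0.185, 0.571, 0.223] pointing down, gripper open.
Joint ranges: [-2.87, 2.87], [-0.86, 2.18], [0.17, 2.46], [-1.51, 4.65], [0.06, 2.69], [-2.65, 2.65]. Speed limits (rad/s): [2.57, 2.57, 3.01, 3.14, 3.14, 3.14].

INTERFACE

Orientations are given as a rotation vector (axis times angle).
In Python, from cell import ctrl gives the robot as it stands.
- The arm moves only by the tool step_arm, never from a script. Its argument "motion" is a list of rows, each a list of 4 numbers: the shift along the tool's x, y, z as a fraction of full scale, then the turn about the tool's z as a fraction of full scale. In form: [[dx, dy, dz, turn], ...]. A call has 1 to 5 rows; each row shifts and turns the commanded pose from where the row before left it, along the tool's axes as they then stand; what a row does not reach is not made up. Full scale, the value 1, is 3 cm for a shift and pi rad for a turn. A row lasts 1/12 s, in which the tool goes at most 41.7 mm and 7.16 degrees, less where a joint would pass 70% of its speed; a pose out of reach is approached as far as the arm can. A call with a number of a shift or a turn outside -1 to 1 is refused whole. A call with a gripper value outside its range is refused whole. "fingers" is the opening, from -1 (shut) to 1 (fully open), set as the call begins (left out, the last holds). The fingers move at their own pace and stop on an object; the grip force is fixed at half the most. Time passes only in rows, so rows that do not move let the fingers close. It gives the time, the measured TCP pose, the force, the opening and the grip force at its end, in the units of the state.
- ctrl.get_obs(): the state, without advancing time (a new reading comes with each control period).
- ctrl.get_image(name): name is "side" or "top"; returns (picture, depth): 400x640x3 uint8, red, green, blue; 400x640 float32, m along the optical axis (not along the pixel's ray), 0 where there is no reading.
- ctrl.calibration(name): a dict with "vertical_fov" (degrees; the focal length in pixels is half the picture's height over the tangent of half this angle, whatever the lens; pixels are square), "cx", "cy" (the principal point, pixels), "rvec" (rotation vector, rad) and "tvec" (3), from world to camera coordinates, as OpenCV has them. Camera axes: x right, y down, z forward; pixel columns grow to the right and rows downward; lengths in m; the calibration is good to about 2 mm. A picture is of the moment at which its call begins. calibration takes no time and is no camera call.
- ctrl.finish_job(): hands the job in; it is judged then, once.
The state is a dict: "time": time; "qpos": joint angles; "qd": joint speeds; "effort": joint torques, N m; "eef_pos": TCP position; "ee_rot": TCP orientation; "contact_force": force on the tool from outside, world axes, zero at the start; "moment": the same for the moment, N m; "opening": opening from 0.0 (shut) to 1.0 (fully open); "grip_force": force on a finger pad.
Only numpy, scipy, OpenCV 4.12 (cv2) and the standard library are available. Lean on these libraries where they do the work, as an engineer would, in place of code of your own. Each camera call takes 0.05 s, during which the arm holds its last target. There are 200 camera calls.

## Working session

There is one attempt and no reset: what is moved stays moved. The work goes in short steps, Python scripts to look and compute and a tool call to move; the robot and the scene stay as the last step left them, time stands still between calls to the robot, and variables do not carry over. Pictures are saved under pics/ and viewed, at most 14 in all, crops included, and the job is handed in when it is done.

Besides the shell and the picture viewer there is one more tool, called after "Call:" as name([rows], argument=value, ...), one row to a line, values as JSON. step_arm: Moves the arm, as the interface text tells. Its arguments: {"type":"object","properties":{"motion":{"type":"array"},"fingers":{"type":"number"}},"required":["motion"]}

```bash
mkdir -p pics; ls
cat > h.py <<'E'
import numpy as np, cv2
from cell import ctrl
def snap(cam,name=None):
    im,d=ctrl.get_image(cam)
    if name: cv2.imwrite('pics/'+name+'.png',im[:,:,::-1])
    return im,d
def cal(cam):
    c=ctrl.calibration(cam); f=200/np.tan(np.radians(c['vertical_fov'])/2)
    return f,c['cx'],c['cy'],cv2.Rodrigues(np.array(c['rvec'],float))[0],np.array(c['tvec'],float)
def cloud(cam,d):
    f,cx,cy,R,t=cal(cam); v,u=np.mgrid[0:400,0:640]
    P=np.stack([(u-cx)/f*d,(v-cy)/f*d,d],-1)
    return (P-t)@R
E
python3 - <<'E'
from h import *
print(ctrl.get_obs()); print(ctrl.calibration('top'),ctrl.calibration('side'))
im,d=snap('top','t1'); snap('side','s1')
E
```

```text
pics
{'time': 0.0, 'qpos': array([ 1.20127237e+00,  9.18553019e-02,  1.23186388e+00, -6.43483225e-06,
        1.81976759e+00, -5.67176827e-02]), 'qd': array([-0.00026242,  0.00064745, -0.00045464, -0.00048677, -0.00057009,
       -0.00042109]), 'effort': array([-1.85894514e-04, -4.46445930e+01, -4.06447792e+01,  6.97548687e-02,
        2.92677584e-02, -2.00051295e-04]), 'eef_pos': array([0.1845498 , 0.57061636, 0.22152142]), 'ee_rot': array([-4.89294928e-01, -3.10285476e+00,  2.90966285e-03]), 'contact_force': array([-0.36047215, -0.48285497, -0.80634503]), 'moment': array([-8.37317633e-05,  2.52823943e-02, -2.91331971e-03]), 'grip_force': 0.0, 'opening': 0.9997221543864787}
{'vertical_fov': 50.7528126517094, 'cx': 313.3008170731622, 'cy': 189.00954262288928, 'rvec': array([ 2.10255367, -2.13529545,  0.17891188]), 'tvec': array([0.04900083, 0.60690315, 1.16601412])} {'vertical_fov': 45.00497922602246, 'cx': 316.32359393091684, 'cy': 202.69584988619926, 'rvec': array([ 2.22043684, -0.12879801,  0.08504469]), 'tvec': array([-0.58590126,  0.1280652 ,  1.2290026 ])}
```

View pics/t1.png

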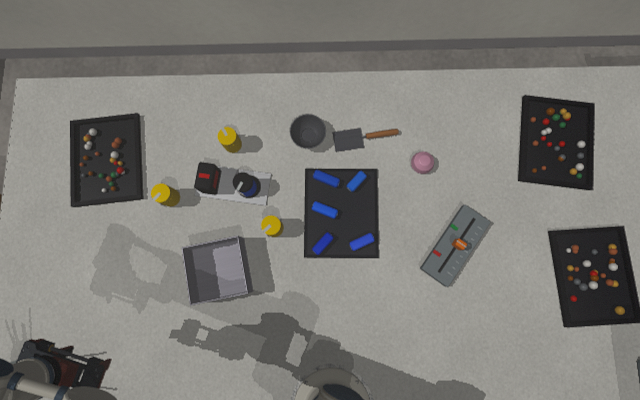

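View pics/s1.png

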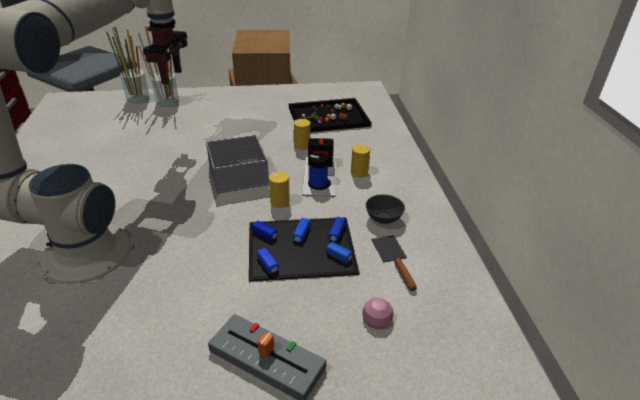

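Top view: five offcuts on the board at about (327,178), (356,181), (324,210), (323,243) and (361,242). The jar is at (246,185), reader at (207,179), tub at (218,270), and grip at (460,244), with green mark (454,227) and red mark (437,253). The side view agrees.

```bash
cat >> h.py <<'E'
def blobs(mask,minpix=8):
    n,l,s,c=cv2.connectedComponentsWithStats(mask.astype(np.uint8))
    return [(l==i,s[i],c[i]) for i in range(1,n) if s[i][4]>=minpix]
def hsv(im): return cv2.cvtColor(im,cv2.COLOR_RGB2HSV)
def rect(P,m,zmin,zmax):
    p=P[m]; p=p[(p[:,2]>zmin)&(p[:,2]<zmax)]
    r=cv2.minAreaRect(p[:,:2].astype(np.float32)*1000)
    (cx,cy),(w,h),a=r
    if w<h: w,h=h,w; a+=90
    return np.round([cx,cy,w,h,(a+90)%180-90,len(p),1000*np.median(p[:,2])],1)
E
cat > off.py <<'E'
from h import *
def offs(cam='top'):
    im,d=snap(cam); P=cloud(cam,d); H=hsv(im)
    b=(H[...,0]>100)&(H[...,0]<130)&(H[...,1]>150)&(H[...,2]>50)
    return im,P,H,[ (c.round(),rect(P,m,.024,.040)) for m,s,c in blobs(b,25) if ((P[m][:,2]>.024)&(P[m][:,2]<.04)).sum()>10]
if __name__=='__main__':
    for o in offs()[3]: print(*o)
E
python3 - <<'E'
from off import *
im,P,H,o=offs()
for x in o: print('off',*x)
h,s,v=H[...,0],H[...,1],H[...,2]
Z=P[...,2]
X,Y=P[...,0],P[...,1]
for n,m in dict(orange=(h>5)&(h<18)&(s>150)&(v>120),green=(h>40)&(h<90)&(s>100),red=((h<5)|(h>172))&(s>120)).items():
    for q,st,c in blobs(m,6):
        if abs(c[0]-457)<40 and abs(c[1]-245)<40: print(n,c,q.sum(),np.median(P[q],0),rect(P,q,0,.2))
def box(u0,u1,v0,v1):
    m=np.zeros(Z.shape,bool); m[v0:v1,u0:u1]=1; return m
print('console',rect(P,box(415,500,200,290),.022,.036))
print('tub',rect(P,box(170,265,225,310),.08,.1))
print('station reader',rect(P,box(190,225,155,200),.075,.1))
print('plate',rect(P,box(190,280,155,215),.004,.009))
print('jar',rect(P,box(228,270,165,200),.08,.1))
w=box(228,270,165,200)&(Z>.08)&(v>130)&(s<60); print('stripe',P[w][:, :].round(4), )
yl=(h>20)&(h<35)&(s>120)
for q,st,c in blobs(yl,30): print('yellow',c,np.median(P[q],0))
cv2.imwrite('pics/z1.png',cv2.resize(im[150:215,185:285,::-1],None,fx=6,fy=6,interpolation=cv2.INTER_CUBIC))
E
```

```text
off [326. 178.] [645.3   2.1  77.3  28.   65.5 232.   30.5]
off [356. 181.] [636.5 -89.   65.3  25.9 -45.9 184.   30.6]
off [324. 209.] [550.4   8.6  74.4  27.3  67.3 229.   30.3]
off [322. 243.] [452.5  16.1  65.9  25.5 -43.5 205.   30.4]
off [361. 241.] [455.5 -97.7  69.8  25.6 -64.6 217.   30.8]
orange [462.29166667 241.79166667] 24 [ 0.44809826 -0.37321061  0.07050566] [ 446.4 -379.3   36.6   12.7   73.6   24.    70.5]
orange [459.41666667 245.55555556] 36 [ 0.43843907 -0.36444081  0.06957437] [ 438.1 -364.7   26.5    8.5   51.7   36.    69.6]
green [453.79166667 226.66666667] 24 [ 0.49362904 -0.36489287  0.03326554] [ 494.3 -364.9   20.9   10.3   35.8   24.    33.3]
red [436.59259259 252.77777778] 27 [ 0.41980699 -0.31013508  0.0331695 ] [ 420.5 -309.7   19.9    9.7   58.8   27.    33.2]
console [ 441.9 -369.3  231.6   91.1  -37.1 2404.    29.5]
tub [395.5 277.4 237.7 175.1 -78.8 449.   88. ]
station reader [645.9 351.3  80.3  51.3  -9.2 471.   83.3]
plate [636.3 282.1 275.6 182.5  89.1 809.    5.8]
jar [624.2 239.2  53.8  53.7  -1.9 316.   94.5]
stripe [[0.3852 0.0237 1.2575]
 [0.3852 0.0237 1.2575]
 [0.6242 0.2458 0.0937]
 [0.6238 0.2426 0.0957]
 [0.6207 0.2451 0.0972]
 [0.6208 0.2424 0.0964]
 [0.6204 0.2393 0.0981]
 [0.6186 0.2487 0.0932]
 [0.6188 0.246  0.0923]
 [0.6185 0.243  0.0934]
 [0.6157 0.2485 0.0936]
 [0.6155 0.2456 0.0943]
 [0.6127 0.2511 0.0945]
 [0.6117 0.2474 0.0992]
 [0.6128 0.2457 0.0934]
 [0.6095 0.2508 0.0961]
 [0.6098 0.2483 0.0941]
 [0.607  0.2538 0.0946]
 [0.6074 0.2515 0.092 ]
 [0.6063 0.2476 0.0978]
 [0.3852 0.0237 1.2575]
 [0.6037 0.2506 0.0963]]
yellow [229.31234257 139.68261965] [0.75298154 0.28130128 0.08677124]
yellow [165.09049774 194.45927602] [0.59529325 0.46093059 0.08629434]
yellow [271.98776758 225.5351682 ] [0.50154131 0.15531027 0.08851006]
```

View pics/z1.png

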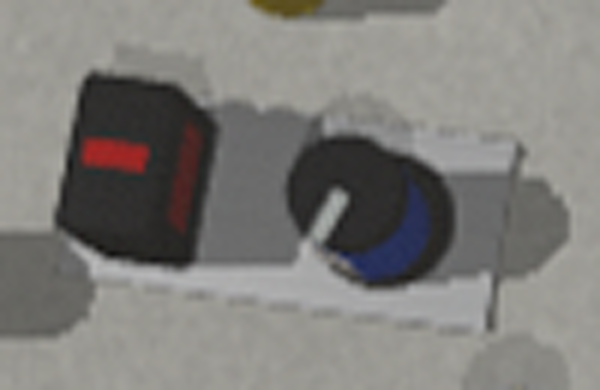

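```bash
cat > plan.py <<'E'
import sys; from h import *
def rows(p0,yw0,p1,yw1,n=None):
    """constant body-frame row: p in mm, yw = world angle (deg) of tool y"""
    d=np.array(p1)-p0; dy=(yw1-yw0)
    def go(n):
        th=np.radians(dy/n); M=np.zeros((2,2))
        for k in range(n):
            y=np.radians(yw0)+k*th; x=y+np.pi/2
            M+=np.array([[np.cos(x),np.cos(y)],[np.sin(x),np.sin(y)]])
        return np.linalg.solve(M,d[:2])
    n=n or 1
    while np.abs(go(n)).max()>29.7 or abs(d[2])/n>29.7 or abs(dy)/n>7.1: n+=1
    s=go(n)
    return n,[float(x) for x in np.round([*(s/30),-d[2]/n/30],3)]+[float(np.round(-dy/n/180,4))]
def now():
    o=ctrl.get_obs(); R=cv2.Rodrigues(np.array(o['ee_rot']))[0]
    return np.array(o['eef_pos'])*1000,np.degrees(np.arctan2(R[1,1],R[0,1])),o
def plan(*ways):
    p,y,o=now(); print('t',round(o['time'],2),'at',p.round(1),round(y,1),'q6',round(o['qpos'][5],2),'open',round(o['opening'],3),'grip',o['grip_force'])
    for w in ways:
        t=p.copy(); t[:]=[a if a is not None else b for a,b in zip(w[:3],p)]
        yt=y if w[3] is None else y+(w[3]-y+180)%360-180
        if len(w)>4: yt=y+w[4]
        print(w,*rows(p,y,t,yt)); p,y=t,yt
if __name__=='__main__': plan(*eval('['+sys.argv[1]+']'))
E
python3 plan.py '(443,-369,200,-37),(443,-369,110,-37),(443,-369,47,-37)'
```

```text
t 0.15 at [184.5 570.7 221.8] 72.1 q6 -0.06 open 0.998 grip 0.0
(443, -369, 200, -37) 39 [-0.971, -0.06, 0.019, 0.0155]
(443, -369, 110, -37) 4 [0.0, 0.0, 0.75, -0.0]
(443, -369, 47, -37) 3 [0.0, 0.0, 0.7, -0.0]
```

Call:
step_arm([
  [-0.971,-0.06,0.019,0.0155],
  [-0.971,-0.06,0.019,0.0155],
  [-0.971,-0.06,0.019,0.0155],
  [-0.971,-0.06,0.019,0.0155],
  [-0.971,-0.06,0.019,0.0155],
], fingers=1)

```text
time: 0.57
eef_pos: [0.3153, 0.504, 0.2191]
ee_rot: [-0.866, -3.02, 0.001]
contact_force: [0.5, 0.2, 0.3]
opening: 0.997
grip_force: 0.0
```

Call:
step_arm([
  [-0.971,-0.06,0.019,0.0155],
  [-0.971,-0.06,0.019,0.0155],
  [-0.971,-0.06,0.019,0.0155],
  [-0.971,-0.06,0.019,0.0155],
  [-0.971,-0.06,0.019,0.0155],
])

```text
time: 0.98
eef_pos: [0.4251, 0.4081, 0.2163]
ee_rot: [-1.226, -2.892, 0.001]
contact_force: [0.9, -0.7, -0.2]
opening: 1.001
grip_force: 0.0
```

Call:
step_arm([
  [-0.971,-0.06,0.019,0.0155],
  [-0.971,-0.06,0.019,0.0155],
  [-0.971,-0.06,0.019,0.0155],
  [-0.971,-0.06,0.019,0.0155],
  [-0.971,-0.06,0.019,0.0155],
])

```text
time: 1.4
eef_pos: [0.5085, 0.2888, 0.2135]
ee_rot: [-1.568, -2.722, 0.001]
contact_force: [-0.2, 0.4, -0.1]
opening: 1.003
grip_force: 0.0
```

Call:
step_arm([
  [-0.971,-0.06,0.019,0.0155],
  [-0.971,-0.06,0.019,0.0155],
  [-0.971,-0.06,0.019,0.0155],
  [-0.971,-0.06,0.019,0.0155],
  [-0.971,-0.06,0.019,0.0155],
])

```text
time: 1.82
eef_pos: [0.5605, 0.1528, 0.2106]
ee_rot: [-1.887, -2.511, 0.001]
contact_force: [0.7, 0.1, -1.6]
opening: 1.001
grip_force: 0.0
```

Call:
step_arm([
  [-0.971,-0.06,0.019,0.0155],
  [-0.971,-0.06,0.019,0.0155],
  [-0.971,-0.06,0.019,0.0155],
  [-0.971,-0.06,0.019,0.0155],
  [-0.971,-0.06,0.019,0.0155],
])

```text
time: 2.23
eef_pos: [0.5784, 0.0084, 0.2078]
ee_rot: [-2.178, -2.263, 0.001]
contact_force: [0.7, -1.2, 0.1]
opening: 1.001
grip_force: 0.0
```

Call:
step_arm([
  [-0.971,-0.06,0.019,0.0155],
  [-0.971,-0.06,0.019,0.0155],
  [-0.971,-0.06,0.019,0.0155],
  [-0.971,-0.06,0.019,0.0155],
  [-0.971,-0.06,0.019,0.0155],
])

```text
time: 2.65
eef_pos: [0.5608, -0.1361, 0.205]
ee_rot: [-2.437, -1.982, 0.001]
contact_force: [0.4, 0.0, 0.1]
opening: 1.002
grip_force: 0.0
```

Call:
step_arm([
  [-0.971,-0.06,0.019,0.0155],
  [-0.971,-0.06,0.019,0.0155],
  [-0.971,-0.06,0.019,0.0155],
  [-0.971,-0.06,0.019,0.0155],
  [-0.971,-0.06,0.019,0.0155],
])

```text
time: 3.07
eef_pos: [0.5089, -0.2721, 0.2021]
ee_rot: [-2.659, -1.671, 0.001]
contact_force: [-0.1, 0.1, -0.5]
opening: 0.994
grip_force: 0.0
```

Call:
step_arm([
  [-0.971,-0.06,0.019,0.0155],
  [-0.971,-0.06,0.019,0.0155],
  [-0.971,-0.06,0.019,0.0155],
  [-0.971,-0.06,0.019,0.0155],
  [0,0,0,0],
])

```text
time: 3.48
eef_pos: [0.4426, -0.3719, 0.1996]
ee_rot: [-2.813, -1.398, 0.004]
contact_force: [0.1, -0.3, -0.1]
opening: 1.0
grip_force: 0.0
```

```bash
python3 plan.py '(443,-369,110,-37),(443,-369,47,-37)'
python3 - <<'E'
from h import *
im,d=snap('side','s2'); P=cloud('side',d); H=hsv(im); h,s,v=H[...,0],H[...,1],H[...,2]
m=(h>4)&(h<18)&(s>150)&(v>90)
for q,st,c in blobs(m,20):
    p=P[q]; t=p[(p[:,2]>.066)&(p[:,2]<.08)]
    print(c,len(t),np.median(p,0),t.mean(0) if len(t) else 0, rect(P,q,.066,.08) if len(t)>5 else 0)
E
```

```text
t 3.48 at [ 442.6 -371.9  199.6] -37.1 q6 -0.11 open 1.0 grip 0.0
(443, -369, 110, -37) 4 [0.021, -0.012, 0.747, -0.0002]
(443, -369, 47, -37) 3 [0.0, 0.0, 0.7, -0.0]
[404.53939394 273.36363636] 0 [ 0.78269355 -0.17659647  0.01826377] 0 0
[263.95783133 343.93975904] 94 [ 0.43938544 -0.37571173  0.06900712] [ 0.44328751 -0.37000866  0.07103165] [ 442.9 -368.4   26.3   21.2   57.8   94.    71.2]
```

Call:
step_arm([
  [0.021,-0.012,0.747,0],
  [0.021,-0.012,0.747,0],
  [0.021,-0.012,0.747,0],
  [0.021,-0.012,0.747,0],
  [0,0,0.7,0],
])

```text
time: 3.95
eef_pos: [0.4467, -0.364, 0.0883]
ee_rot: [-2.806, -1.411, -0.001]
contact_force: [0.9, -0.4, 0.2]
opening: 1.002
grip_force: 0.0
```

Call:
step_arm([
  [0,0,0.7,0],
  [0,0,0.7,0],
  [0,0,0,0],
])

```text
time: 4.2
eef_pos: [0.4446, -0.3624, 0.0423]
ee_rot: [-2.8, -1.407, 0.004]
contact_force: [-0.5, 0.2, -1.2]
opening: 1.001
grip_force: 0.0
```

Call:
step_arm([
  [0,0,0,0],
  [0,0,0,0],
  [0,0,0,0],
  [0,0,0,0],
  [0,0,0,0],
], fingers=-1)

```text
time: 4.62
eef_pos: [0.4466, -0.3659, 0.0493]
ee_rot: [2.806, 1.407, 0.001]
contact_force: [0.5, -0.5, -0.7]
opening: 0.659
grip_force: 0.0
```

Call:
step_arm([
  [0,0,0,0],
  [0,0,0,0],
  [0,0,0,0],
  [0,0,0,0],
  [0,0,0,0],
])

```text
time: 5.03
eef_pos: [0.446, -0.3655, 0.0477]
ee_rot: [-2.808, -1.408, 0.0]
contact_force: [0.6, -0.3, -0.2]
opening: 0.279
grip_force: 0.0
```

```bash
python3 plan.py '(474,-392,None,-37)'
```

```text
t 5.03 at [ 446.  -365.5   47.7] -36.7 q6 -0.1 open 0.279 grip 0.0
(474, -392, None, -37) 2 [-0.075, 0.639, -0.0, 0.0007]
```

Call:
step_arm([
  [-0.08,0,0,0],
  [-0.08,0,0,0],
  [0,0,0,0],
  [0,0,0,0],
  [0,0,0,0],
])

```text
time: 5.45
eef_pos: [0.4454, -0.366, 0.0477]
ee_rot: [-2.803, -1.41, -0.01]
contact_force: [6.8, 10.6, 1.4]
opening: 0.248
grip_force: 30.0
```

```bash
python3 plan.py '(474,-392,None,-37)'
```

```text
t 5.45 at [ 445.4 -366.    47.7] -36.6 q6 -0.11 open 0.248 grip 30.001970529556274
(474, -392, None, -37) 2 [-0.064, 0.641, -0.0, 0.0011]
```

Call:
step_arm([
  [0.07,0.257,0,0],
  [0.06,0.257,0,0],
  [0,0.257,0,0],
  [0,0.257,0,0],
  [0,0.257,0,0],
])

```text
time: 5.87
eef_pos: [0.4771, -0.3894, 0.0477]
ee_rot: [-2.808, -1.408, -0.001]
contact_force: [0.6, 3.1, 1.8]
opening: 0.247
grip_force: 30.0
```

Call:
step_arm([
  [0,0,0,0],
  [0,0,0,0],
  [0,0,0,0],
  [0,0,0,0],
  [0,0,0,0],
])

```text
time: 6.28
eef_pos: [0.4765, -0.389, 0.0477]
ee_rot: [2.808, 1.409, 0.001]
contact_force: [3.6, 2.3, -0.6]
opening: 0.249
grip_force: 30.0
```

```bash
python3 plan.py '(474,-392,None,-37)'
cat > damp.py <<'E'
from h import *
u=np.array([.7986,-.6018])
for cam in ('side','top'):
    im,d=snap(cam); P=cloud(cam,d); H=hsv(im); h,s,v=H[...,0],H[...,1],H[...,2]
    near=np.hypot(P[...,0]-.442,P[...,1]+.369)<.15
    for n,m,z0,z1 in (('grip',(h>4)&(h<18)&(s>150)&(v>90),.066,.08),('green',(h>40)&(h<90)&(s>100),.03,.045),('red',((h<4)|(h>172))&(s>120),.03,.045)):
        p=P[m&near&(P[...,2]>z0)&(P[...,2]<z1)]
        if len(p)>5:
            a=(p[:,:2]@u)*1000; print(cam,n,len(p),'mid',np.round((np.percentile(a,3)+np.percentile(a,97))/2,1),'mean',a.mean().round(1),'span',np.ptp(a).round(1),(p.mean(0)*1000).round(1))
E
python3 damp.py
```

```text
t 6.28 at [ 476.5 -389.    47.7] -36.7 q6 -0.1 open 0.249 grip 29.99976396560669
(474, -392, None, -37) 1 [-0.132, -0.007, -0.0, 0.0015]
side grip 49 mid 615.1 mean 615.1 span 18.5 [ 470.1 -398.4   70.9]
side red 35 mid 520.0 mean 523.0 span 116.5 [ 419.7 -312.    34. ]
top green 21 mid 613.6 mean 613.7 span 9.1 [ 494.1 -364.2   34. ]
top red 22 mid 521.5 mean 521.4 span 9.1 [ 419.6 -309.5   34.2]
```

Call:
step_arm([
  [0,0,0,0],
  [0,0,0,0],
  [0,0,0,0],
  [0,0,0,0],
  [0,0,0,0],
], fingers=1)

```text
time: 6.8
eef_pos: [0.476, -0.3896, 0.0478]
ee_rot: [2.808, 1.408, -0.001]
contact_force: [-0.5, -0.3, -0.1]
opening: 0.592
grip_force: 0.0
```

Call:
step_arm([
  [0,0,0,0],
  [0,0,-0.5,0],
  [0,0,-0.9,0],
  [0,0,-0.9,0],
  [0,0,-0.9,0],
])

```text
time: 7.22
eef_pos: [0.476, -0.3891, 0.1445]
ee_rot: [-2.808, -1.408, 0.001]
contact_force: [-0.3, -0.1, -0.6]
opening: 0.966
grip_force: 0.0
```

Call:
step_arm([
  [0.9,0.2,-0.8,0],
  [0.9,0.2,-0.3,0],
  [0.9,0,0,0],
  [0.9,0,0,0],
  [0.9,0,0,0],
])

```text
time: 7.63
eef_pos: [0.5675, -0.2874, 0.1772]
ee_rot: [2.808, 1.407, 0.0]
contact_force: [-0.3, -0.3, -0.0]
opening: 0.996
grip_force: 0.0
```

Call:
step_arm([
  [0.9,0,0,0],
  [0.9,0,0,0],
  [0,0,0,0],
  [0,0,0,0],
  [0,0,0,0],
])

```text
time: 8.05
eef_pos: [0.5987, -0.2454, 0.1767]
ee_rot: [2.808, 1.408, -0.001]
contact_force: [-0.4, -0.5, 0.8]
opening: 0.997
grip_force: 0.0
```

```bash
python3 damp.py; python3 off.py;python3 plan.py
```

```text
side grip 104 mid 614.9 mean 615.7 span 18.7 [ 474.2 -393.8   71.1]
side green 25 mid 612.5 mean 613.2 span 9.8 [ 496.2 -360.5   34.4]
side red 45 mid 520.1 mean 520.5 span 11.0 [ 419.9 -307.8   33.9]
top green 6 mid 613.5 mean 613.3 span 6.6 [ 497.2 -359.4   33.8]
[326. 178.] [644.8   2.6  78.   28.2  65.2 230.   30.4]
[356. 181.] [635.9 -87.9  63.1  25.8 -43.4 178.   30.4]
[324. 209.] [550.4   8.3  73.6  27.6  66.6 230.   30.3]
[322. 243.] [453.   15.7  67.3  25.2 -43.5 204.   30.7]
[362. 241.] [455.4 -97.6  68.8  25.6 -64.6 215.   30.9]Traceback (most recent call last):
  File "plan.py", line 25, in <module>
    if __name__=='__main__': plan(*eval('['+sys.argv[1]+']'))
                                            ~~~~~~~~^^^
IndexError: list index out of range
```

```bash
sed -i "s/eval('\['+sys.argv\[1\]+'\]')/eval('['+(sys.argv+[''])[1]+']')/" plan.py
python3 - <<'E'
from h import *
im,d=snap('top'); P=cloud('top',d); H=hsv(im)
m=np.zeros(d.shape,bool); m[225:310,170:260]=1
m&=(P[...,2]>.084)&(P[...,2]<.096)&(H[...,1]<80)
for q,s,c in blobs(m,15): print('tub',c,rect(P,q,.08,.1))
E
python3 plan.py '(636,-88,120,47),(636,-88,60,47),(636,-88,10,47)'
```

```text
tub [240.56934307 268.74452555] [391.5 256.2 161.2  52.    7.5 137.   88.5]
tub [197.7394958  272.37394958] [378.1 327.5 159.9 133.   10.8 238.   88.3]
t 8.25 at [ 598.4 -246.1  176.9] -36.8 q6 0.2 open 1.0 grip 0.0
(636, -88, 120, 47) 12 [0.477, 0.128, 0.158, -0.0388]
(636, -88, 60, 47) 3 [-0.0, 0.0, 0.667, -0.0]
(636, -88, 10, 47) 2 [-0.0, 0.0, 0.833, -0.0]
```

Call:
step_arm([
  [0.477,0.128,0.158,-0.0388],
  [0.477,0.128,0.158,-0.0388],
  [0.477,0.128,0.158,-0.0388],
  [0.477,0.128,0.158,-0.0388],
  [0.477,0.128,0.158,-0.0388],
], fingers=0.36)

```text
time: 8.67
eef_pos: [0.6438, -0.1878, 0.1527]
ee_rot: [2.251, 2.191, -0.0]
contact_force: [-0.3, 0.9, 0.4]
opening: 0.693
grip_force: 0.0
```

Call:
step_arm([
  [0.477,0.128,0.158,-0.0388],
  [0.477,0.128,0.158,-0.0388],
  [0.477,0.128,0.158,-0.0388],
  [0.477,0.128,0.158,-0.0388],
  [0.477,0.128,0.158,-0.0388],
])

```text
time: 9.08
eef_pos: [0.6473, -0.1146, 0.129]
ee_rot: [1.49, 2.766, -0.0]
contact_force: [-0.2, 0.6, 0.2]
opening: 0.679
grip_force: 0.0
```

Call:
step_arm([
  [0.477,0.128,0.158,-0.0388],
  [0.477,0.128,0.158,-0.0388],
  [0,0,0,0],
  [0,0,0,0],
  [0,0,0,0],
])

```text
time: 9.5
eef_pos: [0.6367, -0.088, 0.1204]
ee_rot: [1.156, 2.92, -0.001]
contact_force: [-0.0, -0.0, -0.1]
opening: 0.681
grip_force: 0.0
```

```bash
python3 plan.py '(636,-88,60,46.6),(636,-88,10,46.6)'
python3 - <<'E'
from h import *
for cam in ('top','side'):
    im,d=snap(cam); P=cloud(cam,d); H=hsv(im)
    m=(abs(P[...,0]-.39)<.13)&(abs(P[...,1]-.285)<.13)&(P[...,2]>.084)&(P[...,2]<.097)&(H[...,1]<80)
    p=P[m][:,:2]*1000
    best=None
    for a in np.arange(-20,30,.5):
        c,s=np.cos(np.radians(a)),np.sin(np.radians(a)); q=p@np.array([[c,-s],[s,c]])
        lo,hi=np.percentile(q,1.5,0),np.percentile(q,98.5,0); A=np.prod(hi-lo)
        if best is None or A<best[0]: best=(A,a,hi-lo,np.array([[c,-s],[s,c]])@((lo+hi)/2))
    print(cam,len(p),best)
E
```

```text
t 9.5 at [636.7 -88.  120.4] 46.8 q6 -1.01 open 0.681 grip 0.0
(636, -88, 60, 46.6) 3 [0.006, -0.005, 0.671, 0.0004]
(636, -88, 10, 46.6) 2 [-0.0, 0.0, 0.833, 0.0]
top 407 (np.float64(40945.57972617303), np.float64(12.5), array([163.25970057, 250.8002868 ]), array([391.69375614, 270.44076895]))
side 365 (np.float64(39234.46501767032), np.float64(11.5), array([160.47492883, 244.48968636]), array([390.40751969, 277.68236743]))
```

Call:
step_arm([
  [0.006,-0.005,0.671,0],
  [0.006,-0.005,0.671,0],
  [0.006,-0.005,0.671,0],
  [0,0,0.833,0],
  [0,0,0.833,0],
])

```text
time: 10.02
eef_pos: [0.6365, -0.0879, 0.0093]
ee_rot: [1.153, 2.92, 0.0]
contact_force: [0.0, 0.5, -0.3]
opening: 0.682
grip_force: 0.0
```

Call:
step_arm([
  [0,0,0,0],
  [0,0,0,0],
  [0,0,0,0],
  [0,0,0,0],
  [0,0,0,0],
], fingers=-1)

```text
time: 10.43
eef_pos: [0.636, -0.0872, 0.0099]
ee_rot: [1.151, 2.923, 0.0]
contact_force: [-0.6, -0.5, 0.0]
opening: 0.342
grip_force: 0.0
```

Call:
step_arm([
  [0,0,0,0],
  [0,0,0,0],
  [0,0,0,0],
  [0,0,0,0],
  [0,0,-0.2,0],
])

```text
time: 10.85
eef_pos: [0.6349, -0.0866, 0.0141]
ee_rot: [-1.149, -2.921, 0.001]
contact_force: [0.9, 0.8, -1.5]
opening: 0.316
grip_force: 30.0
```

```bash
python3 plan.py
python3 - <<'E'
from h import *
im,d=snap('top'); P=cloud('top',d); H=hsv(im)
m=np.zeros(d.shape,bool); m[225:312,176:254]=1
m&=(P[...,2]>.08)&(P[...,2]<.1)
cv2.imwrite('pics/m.png',cv2.resize(np.hstack([im[220:312,170:270,::-1],cv2.merge([m[220:312,170:270].astype(np.uint8)*255]*3)]),None,fx=4,fy=4,interpolation=0))
E
```

```text
t 10.85 at [634.9 -86.6  14.1] 47.1 q6 -1.01 open 0.316 grip 29.96266007423401
```

View pics/m.png

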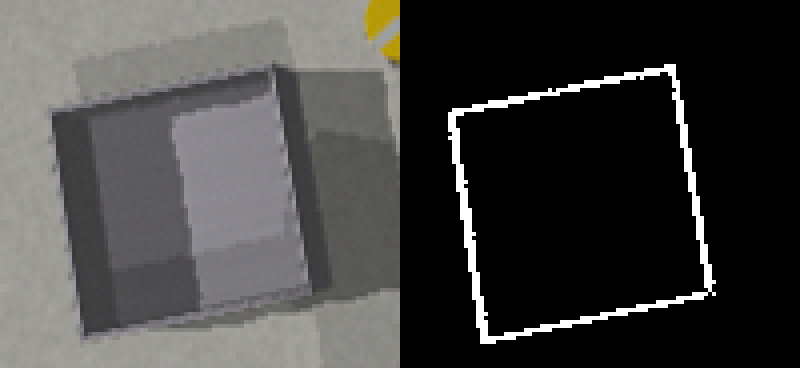

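The tub rim mask is a clean square, with corners about (183,248), (238,237), (248,293), (191,305). The first bar is gripped, with the opening reading 28 mm.

```bash
python3 - <<'E'
from h import *
im,d=snap('top'); P=cloud('top',d)
m=np.zeros(d.shape,bool); m[225:312,176:254]=1
m&=(P[...,2]>.08)&(P[...,2]<.1)
for q,s,c in blobs(m,40): print(rect(P,q,.08,.1))
E
python3 plan.py '(634,-86,130,47),(391,285,160,10)'
```

```text
[380.7 313.6 161.6 159.8 -79.3 425.   87.8]
t 10.95 at [636.1 -86.7  16.3] 47.1 q6 -1.01 open 0.322 grip 29.962749481201172
(634, -86, 130, 47) 4 [0.017, -0.008, -0.947, 0.0001]
(391, 285, 160, 10) 16 [0.938, -0.059, -0.062, 0.0128]
```

```bash
python3 plan.py '(634,-86,150,47),(412,319.5,150,10.7),(412,319.5,28,10.7)'
```

```text
t 10.95 at [636.1 -86.7  16.3] 47.1 q6 -1.01 open 0.322 grip 29.962749481201172
(634, -86, 150, 47) 5 [0.013, -0.006, -0.891, 0.0001]
(412, 319.5, 150, 10.7) 16 [0.979, 0.022, -0.0, 0.0126]
(412, 319.5, 28, 10.7) 5 [0.0, 0.0, 0.813, -0.0]
```

Call:
step_arm([
  [0,0,-0.89,0],
  [0,0,-0.89,0],
  [0,0,-0.89,0],
  [0,0,-0.89,0],
  [0,0,-0.89,0],
])

```text
time: 11.37
eef_pos: [0.6355, -0.0866, 0.1501]
ee_rot: [-1.149, -2.923, -0.0]
contact_force: [0.2, -0.3, -1.3]
opening: 0.318
grip_force: 30.0
```

Call:
step_arm([
  [0.979,0.022,0,0.0126],
  [0.979,0.022,0,0.0126],
  [0.979,0.022,0,0.0126],
  [0.979,0.022,0,0.0126],
  [0.979,0.022,0,0.0126],
])

```text
time: 11.78
eef_pos: [0.5379, 0.0243, 0.1489]
ee_rot: [-1.436, -2.794, -0.0]
contact_force: [0.3, 0.1, -1.5]
opening: 0.311
grip_force: 30.0
```

Call:
step_arm([
  [0.979,0.022,0,0.0126],
  [0.979,0.022,0,0.0126],
  [0.979,0.022,0,0.0126],
  [0.979,0.022,0,0.0126],
  [0.979,0.022,0,0.0126],
])

```text
time: 12.2
eef_pos: [0.4649, 0.1517, 0.1491]
ee_rot: [1.705, 2.639, 0.0]
contact_force: [0.1, 0.5, -1.7]
opening: 0.315
grip_force: 30.0
```

Call:
step_arm([
  [0.979,0.022,0,0.0126],
  [0.979,0.022,0,0.0126],
  [0.979,0.022,0,0.0126],
  [0.979,0.022,0,0.0126],
  [0.979,0.022,0,0.0126],
])

```text
time: 12.62
eef_pos: [0.4183, 0.2909, 0.1492]
ee_rot: [-1.957, -2.458, -0.001]
contact_force: [0.9, 0.7, -0.5]
opening: 0.318
grip_force: 30.0
```

Call:
step_arm([
  [0.979,0.022,0,0.0126],
  [0,0,0,0],
  [0,0,0,0],
  [0,0,0,0],
])

```text
time: 12.95
eef_pos: [0.4132, 0.318, 0.1489]
ee_rot: [2.001, 2.421, -0.001]
contact_force: [-0.8, 0.6, 0.1]
opening: 0.322
grip_force: 3.0
```

```bash
python3 plan.py '(412,319.5,28,10.7)'
```

```text
t 12.95 at [413.2 318.  148.9] 10.8 q6 0.4 open 0.322 grip 2.994057834148407
(412, 319.5, 28, 10.7) 5 [0.011, -0.006, 0.806, 0.0002]
```

Call:
step_arm([
  [0.011,-0.006,0.6,0],
  [0.011,-0.006,0.6,0],
  [0.011,-0.006,0.6,0],
  [0.011,-0.006,0.6,0],
  [0.011,-0.006,0.6,0],
])

```text
time: 13.37
eef_pos: [0.4126, 0.3184, 0.0583]
ee_rot: [2.004, 2.419, 0.0]
contact_force: [0.3, -0.2, -1.6]
opening: 0.32
grip_force: 30.0
```

```bash
python3 plan.py
python3 - <<'E'
from h import *
im,d=snap('top'); s,_=snap('side')
cv2.imwrite('pics/c2.png',np.vstack([cv2.resize(im[210:320,150:290,::-1],(560,440)[:2]),cv2.resize(s[110:220,170:310,::-1],(560,440))])[:, :][::1]) 
a=cv2.imread('pics/c2.png'); cv2.imwrite('pics/c2.png',cv2.resize(a,None,fx=.66,fy=.66))
E
```

```text
t 13.37 at [412.6 318.4  58.3] 10.7 q6 0.41 open 0.32 grip 29.989933669567108
```

View pics/c2.png

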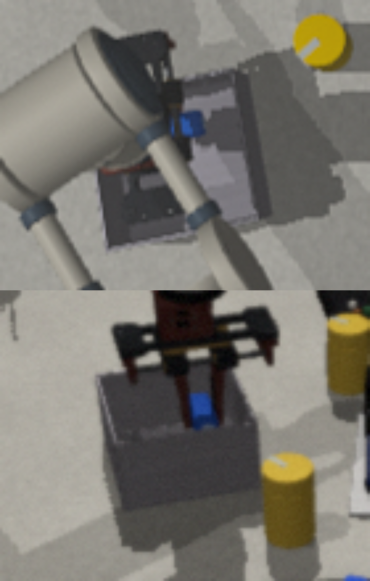

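The bar is still held inside the tub after the momentary slackening. I'll lower it and release.

Call:
step_arm([
  [0,0,0.5,0],
  [0,0,0.5,0],
  [0,0,0,0],
  [0,0,0,0],
])

```text
time: 13.8
eef_pos: [0.4123, 0.3191, 0.0296]
ee_rot: [-2.004, -2.42, 0.001]
contact_force: [-0.1, 0.2, -1.1]
opening: 0.318
grip_force: 30.0
```

Call:
step_arm([
  [0,0,0,0],
  [0,0,0,0],
  [0,0,0,0],
  [0,0,0,0],
], fingers=0)

```text
time: 14.13
eef_pos: [0.4126, 0.3201, 0.0302]
ee_rot: [2.002, 2.42, 0.003]
contact_force: [-0.3, -0.4, 0.4]
opening: 0.492
grip_force: 0.0
```

Call:
step_arm([
  [0,0,-0.8,0],
  [0,0,-0.9,0],
  [0,0,-0.9,0],
  [0,0,-0.9,0],
  [0,0,-0.6,0],
])

```text
time: 14.55
eef_pos: [0.4127, 0.3203, 0.1557]
ee_rot: [2.002, 2.42, 0.006]
contact_force: [-0.5, 0.1, 0.5]
opening: 0.499
grip_force: 0.0
```

```bash
python3 off.py; python3 plan.py '(455.4,-97.6,130,25),(455.4,-97.6,10,25)'
```

```text
[326. 178.] [645.2   2.5  77.9  27.7  66.4 232.   30.4]
[324. 209.] [550.5   8.3  73.8  27.7  67.4 231.   30.5]
[322. 243.] [453.   15.7  67.5  25.6 -42.8 202.   30.5]
[362. 241.] [455.4 -97.5  68.6  25.7 -64.6 209.   30.7]
[219. 258.] [413.8 317.   59.9  25.  -80.5 167.   28.5]
t 14.6 at [413.7 321.  159.2] 10.8 q6 0.41 open 0.499 grip 0.0
(455.4, -97.6, 130, 25) 14 [-0.983, -0.204, 0.07, -0.0056]
(455.4, -97.6, 10, 25) 5 [0.0, 0.0, 0.8, -0.0]
```

Call:
step_arm([
  [-0.983,-0.204,0,-0.0056],
  [-0.983,-0.204,0,-0.0056],
  [-0.983,-0.204,0,-0.0056],
  [-0.983,-0.204,0,-0.0056],
  [-0.983,-0.204,0,-0.0056],
], fingers=0.36)

```text
time: 15.02
eef_pos: [0.4146, 0.1681, 0.1516]
ee_rot: [1.892, 2.508, -0.0]
contact_force: [-0.3, 0.4, 0.4]
opening: 0.68
grip_force: 0.0
```

Call:
step_arm([
  [-0.983,-0.204,0,-0.0056],
  [-0.983,-0.204,0,-0.0056],
  [-0.983,-0.204,0,-0.0056],
  [-0.983,-0.204,0,-0.0056],
  [-0.983,-0.204,0,-0.0056],
])

```text
time: 15.43
eef_pos: [0.4308, 0.0182, 0.1518]
ee_rot: [1.781, 2.588, 0.0]
contact_force: [0.4, -0.3, 0.1]
opening: 0.681
grip_force: 0.0
```

Call:
step_arm([
  [-0.983,-0.204,0.6,-0.0056],
  [-0.983,-0.204,0.6,-0.0056],
  [-0.983,-0.204,0.4,-0.0056],
  [-0.983,-0.204,0,-0.0056],
  [0,0,0,0],
])

```text
time: 15.85
eef_pos: [0.4528, -0.1028, 0.1023]
ee_rot: [-1.694, -2.644, 0.004]
contact_force: [0.5, -0.1, 0.0]
opening: 0.68
grip_force: 0.0
```

Call:
step_arm([
  [0,0,0,0],
  [0,0,0,0],
  [0,0,0,0],
  [0,0,0,0],
])

```text
time: 16.18
eef_pos: [0.4534, -0.0977, 0.1044]
ee_rot: [1.688, 2.649, 0.001]
contact_force: [0.2, -0.7, -0.7]
opening: 0.68
grip_force: 0.0
```

```bash
python3 plan.py '(455.4,-97.6,10,25.2),(455.4,-97.6,150,25.2),(350,307.5,150,10.7),(350,307.5,30,10.7)'
```

```text
t 16.18 at [453.4 -97.7 104.4] 25.0 q6 -0.72 open 0.68 grip 0.0
(455.4, -97.6, 10, 25.2) 4 [-0.006, 0.015, 0.787, -0.0003]
(455.4, -97.6, 150, 25.2) 5 [0.0, 0.0, -0.933, -0.0]
(350, 307.5, 150, 10.7) 15 [0.931, 0.063, -0.0, 0.0054]
(350, 307.5, 30, 10.7) 5 [0.0, 0.0, 0.8, -0.0]
```

Call:
step_arm([
  [-0.006,0.015,0.787,0],
  [-0.006,0.015,0.787,0],
  [-0.006,0.015,0.787,0],
  [-0.006,0.015,0.787,0],
  [0,0,0,0],
])

```text
time: 16.6
eef_pos: [0.4549, -0.0976, 0.0077]
ee_rot: [-1.688, -2.649, 0.0]
contact_force: [-0.9, 0.6, -0.7]
opening: 0.68
grip_force: 0.0
```

Call:
step_arm([
  [0,0,0,0],
  [0,0,0,0],
  [0,0,0,0],
  [0,0,0,0],
  [0,0,0,0],
], fingers=-1)

```text
time: 17.02
eef_pos: [0.4554, -0.0986, 0.01]
ee_rot: [1.69, 2.648, 0.0]
contact_force: [0.5, 0.0, 0.2]
opening: 0.34
grip_force: 1.0
```

Call:
step_arm([
  [0,0,0,0],
  [0,0,0,0],
  [0,0,0,0],
])

```text
time: 17.27
eef_pos: [0.4554, -0.0986, 0.01]
ee_rot: [1.69, 2.648, 0.001]
contact_force: [0.3, 1.2, 1.3]
opening: 0.314
grip_force: 30.0
```

Call:
step_arm([
  [0,0,-0.933,0],
  [0,0,-0.933,0],
  [0,0,-0.933,0],
  [0,0,-0.933,0],
  [0,0,-0.933,0],
])

```text
time: 17.68
eef_pos: [0.4547, -0.0987, 0.1503]
ee_rot: [-1.69, -2.647, 0.001]
contact_force: [-0.5, -0.2, -1.4]
opening: 0.316
grip_force: 30.0
```

Call:
step_arm([
  [0.931,0.063,0,0.0054],
  [0.931,0.063,0,0.0054],
  [0.931,0.063,0,0.0054],
  [0.931,0.063,0,0.0054],
  [0.931,0.063,0,0.0054],
])

```text
time: 18.1
eef_pos: [0.4086, 0.0343, 0.1491]
ee_rot: [-1.803, -2.572, 0.001]
contact_force: [-0.0, 0.8, -1.4]
opening: 0.318
grip_force: 30.0
```

Call:
step_arm([
  [0.931,0.063,0,0.0054],
  [0.931,0.063,0,0.0054],
  [0.931,0.063,0,0.0054],
  [0.931,0.063,0,0.0054],
  [0.931,0.063,0,0.0054],
])

```text
time: 18.52
eef_pos: [0.3743, 0.1702, 0.1492]
ee_rot: [1.91, 2.494, -0.001]
contact_force: [0.5, -0.4, -0.5]
opening: 0.319
grip_force: 30.0
```

Call:
step_arm([
  [0.931,0.063,0,0.0054],
  [0.931,0.063,0,0.0054],
  [0.931,0.063,0,0.0054],
  [0.931,0.063,0,0.0054],
  [0.931,0.063,0,0.0054],
])

```text
time: 18.93
eef_pos: [0.3517, 0.3084, 0.1491]
ee_rot: [2.014, 2.411, -0.001]
contact_force: [-0.0, 0.5, -0.6]
opening: 0.317
grip_force: 30.0
```

Call:
step_arm([
  [0,0,0,0],
  [0,0,0,0],
  [0,0,0,0],
  [0,0,0,0],
])

```text
time: 19.27
eef_pos: [0.3525, 0.3063, 0.1494]
ee_rot: [2.014, 2.411, -0.001]
contact_force: [-0.2, -0.5, -1.2]
opening: 0.313
grip_force: 30.0
```

```bash
python3 off.py; python3 plan.py '(350,307.5,30,10.7),(350,307.5,150,10.7),(453,15.7,110,47),(453,15.7,10,47)'
```

```text
[326. 178.] [645.8   2.3  78.   28.   66.9 228.   30.6]
[324. 209.] [550.8   8.3  74.1  27.5  67.  228.   30.3]
[322. 243.] [452.8  15.2  67.9  25.9 -43.8 210.   30.7]
[220. 258.] [414.4 314.   54.4  25.  -81.8 153.   28.6]
t 19.32 at [352.6 306.2 149.5] 10.2 q6 0.46 open 0.316 grip 29.99667763710022
(350, 307.5, 30, 10.7) 5 [0.011, -0.016, 0.797, -0.0005]
(350, 307.5, 150, 10.7) 5 [0.0, 0.0, -0.8, -0.0]
(453, 15.7, 110, 47) 11 [-0.945, -0.129, 0.121, -0.0183]
(453, 15.7, 10, 47) 4 [-0.0, 0.0, 0.833, -0.0]
```

Call:
step_arm([
  [0.011,-0.016,0.797,-0.0005],
  [0.011,-0.016,0.797,-0.0005],
  [0.011,-0.016,0.797,-0.0005],
  [0.011,-0.016,0.797,-0.0005],
  [0.011,-0.016,0.797,-0.0005],
])

```text
time: 19.73
eef_pos: [0.3501, 0.3075, 0.0292]
ee_rot: [2.005, 2.418, 0.001]
contact_force: [0.9, 1.0, -1.1]
opening: 0.315
grip_force: 30.0
```

Call:
step_arm([
  [0,0,0,0],
  [0,0,0,0],
  [0,0,0,0],
])

```text
time: 19.98
eef_pos: [0.3505, 0.3084, 0.0316]
ee_rot: [2.004, 2.419, 0.003]
contact_force: [-0.5, 0.5, -0.5]
opening: 0.318
grip_force: 30.0
```

Call:
step_arm([
  [0,0,0,0],
  [0,0,0,0],
  [0,0,0,0],
  [0,0,0,0],
], fingers=0)

```text
time: 20.32
eef_pos: [0.3501, 0.3088, 0.0311]
ee_rot: [2.003, 2.42, 0.003]
contact_force: [-0.5, -0.3, -0.0]
opening: 0.501
grip_force: 0.0
```

Call:
step_arm([
  [0,0,-0.8,0],
  [0,0,-0.8,0],
  [0,0,-0.8,0],
  [0,0,-0.8,0],
  [0,0,-0.8,0],
])

```text
time: 20.73
eef_pos: [0.3496, 0.3085, 0.1515]
ee_rot: [2.003, 2.42, 0.001]
contact_force: [1.4, -0.1, -0.0]
opening: 0.498
grip_force: 0.0
```

Call:
step_arm([
  [-0.945,-0.129,0.121,-0.0183],
  [-0.945,-0.129,0.121,-0.0183],
  [-0.945,-0.129,0.121,-0.0183],
  [-0.945,-0.129,0.121,-0.0183],
  [-0.945,-0.129,0.121,-0.0183],
], fingers=0.36)

```text
time: 21.15
eef_pos: [0.3734, 0.1668, 0.1323]
ee_rot: [1.63, 2.684, 0.002]
contact_force: [0.1, 0.8, 0.0]
opening: 0.683
grip_force: 0.0
```

Call:
step_arm([
  [-0.945,-0.129,0.121,-0.0183],
  [-0.945,-0.129,0.121,-0.0183],
  [-0.945,-0.129,0.121,-0.0183],
  [-0.945,-0.129,0.121,-0.0183],
  [-0.945,-0.129,0.121,-0.0183],
])

```text
time: 21.57
eef_pos: [0.4365, 0.0383, 0.1142]
ee_rot: [1.23, 2.889, 0.001]
contact_force: [0.3, 0.4, 0.1]
opening: 0.679
grip_force: 0.0
```

Call:
step_arm([
  [-0.945,-0.129,0.121,-0.0183],
  [0,0,0,0],
  [0,0,0,0],
  [0,0,0,0],
  [0,0,0,0],
])

```text
time: 21.98
eef_pos: [0.4526, 0.0174, 0.1105]
ee_rot: [1.151, 2.923, 0.001]
contact_force: [-0.2, -0.2, -0.3]
opening: 0.678
grip_force: 0.0
```

```bash
python3 off.py; python3 plan.py '(453,15.5,10,46.5),(453,15.5,150,46.5),(381,313.5,150,10.7),(381,313.5,30,10.7)'
```

```text
[326. 178.] [645.3   2.1  77.   27.3  66.4 224.   30.5]
[319. 205.] [565.7  16.5  50.   15.9  89.3  63.   30.1]
[224. 262.] [401.9 300.1  96.3  52.  -83.2 349.   28.4]
t 22.03 at [452.6  17.5 110.5] 47.1 q6 -0.86 open 0.679 grip 0.0
(453, 15.5, 10, 46.5) 4 [-0.014, -0.01, 0.837, 0.0008]
(453, 15.5, 150, 46.5) 5 [-0.0, 0.0, -0.933, -0.0]
(381, 313.5, 150, 10.7) 11 [0.905, 0.27, -0.0, 0.0181]
(381, 313.5, 30, 10.7) 5 [0.0, 0.0, 0.8, -0.0]
```

Call:
step_arm([
  [-0.014,-0.01,0.837,0.0008],
  [-0.014,-0.01,0.837,0.0008],
  [-0.014,-0.01,0.837,0.0008],
  [-0.014,-0.01,0.837,0.0008],
  [0,0,0,0],
])

```text
time: 22.45
eef_pos: [0.4526, 0.0155, 0.0078]
ee_rot: [-1.164, -2.917, 0.0]
contact_force: [0.4, 1.2, -0.4]
opening: 0.68
grip_force: 0.0
```

Call:
step_arm([
  [0,0,0,0],
  [0,0,0,0],
  [0,0,0,0],
  [0,0,0,0],
  [0,0,0,0],
], fingers=-1)

```text
time: 22.87
eef_pos: [0.4534, 0.0147, 0.01]
ee_rot: [1.165, 2.917, 0.0]
contact_force: [1.0, 1.0, 0.3]
opening: 0.337
grip_force: 0.2
```

Call:
step_arm([
  [0,0,0,0],
  [0,0,0,0],
  [0,0,0,0],
])

```text
time: 23.12
eef_pos: [0.4534, 0.0147, 0.01]
ee_rot: [1.166, 2.917, 0.001]
contact_force: [-0.7, 2.5, 2.3]
opening: 0.319
grip_force: 30.0
```

Call:
step_arm([
  [0,0,-0.933,0],
  [0,0,-0.933,0],
  [0,0,-0.933,0],
  [0,0,-0.933,0],
  [0,0,-0.933,0],
])

```text
time: 23.53
eef_pos: [0.4527, 0.0144, 0.1504]
ee_rot: [-1.166, -2.916, 0.001]
contact_force: [0.3, -0.4, -0.8]
opening: 0.317
grip_force: 30.0
```

Call:
step_arm([
  [0.905,0.27,0,0.0181],
  [0.905,0.27,0,0.0181],
  [0.905,0.27,0,0.0181],
  [0.905,0.27,0,0.0181],
  [0.905,0.27,0,0.0181],
])

```text
time: 23.95
eef_pos: [0.3964, 0.145, 0.1492]
ee_rot: [-1.572, -2.72, 0.001]
contact_force: [-0.5, -0.3, -1.1]
opening: 0.317
grip_force: 30.0
```

Call:
step_arm([
  [0.905,0.27,0,0.0181],
  [0.905,0.27,0,0.0181],
  [0.905,0.27,0,0.0181],
  [0.905,0.27,0,0.0181],
  [0.905,0.27,0,0.0181],
])

```text
time: 24.37
eef_pos: [0.3795, 0.2856, 0.1492]
ee_rot: [1.941, 2.47, -0.001]
contact_force: [1.1, -0.6, -1.3]
opening: 0.32
grip_force: 30.0
```

Call:
step_arm([
  [0.905,0.27,0,0.0181],
  [0,0,0,0],
  [0,0,0,0],
  [0,0,0,0],
  [0,0,0,0],
])

```text
time: 24.78
eef_pos: [0.3816, 0.3117, 0.1494]
ee_rot: [2.007, 2.416, -0.001]
contact_force: [-0.2, 0.2, -0.8]
opening: 0.315
grip_force: 30.0
```

```bash
python3 off.py; python3 plan.py '(381,313.5,40,10.7),(381,313.5,150,10.7),(550.5,8.3,130,-23),(550.5,8.3,10,-23)'
```

```text
[326. 178.] [645.3   2.4  77.9  27.4  66.  229.   30. ]
[324. 209.] [550.3   8.   73.2  27.4  66.9 228.   30.3]
[225. 263.] [402.8 292.2  79.7  51.8 -83.7 288.   28.3]
t 24.83 at [381.7 311.7 149.6] 10.5 q6 0.43 open 0.317 grip 29.999722838401794
(381, 313.5, 40, 10.7) 4 [0.016, -0.003, 0.913, -0.0002]
(381, 313.5, 150, 10.7) 4 [0.0, 0.0, -0.917, 0.0]
(550.5, 8.3, 130, -23) 10 [-0.984, 0.652, 0.067, 0.0187]
(550.5, 8.3, 10, -23) 5 [0.0, 0.0, 0.8, -0.0]
```

Call:
step_arm([
  [0.016,-0.003,0.913,0],
  [0.016,-0.003,0.913,0],
  [0.016,-0.003,0.913,0],
  [0.016,-0.003,0.913,0],
  [0,0,0,0],
])

```text
time: 25.25
eef_pos: [0.3792, 0.3123, 0.0354]
ee_rot: [-2.007, -2.415, 0.009]
contact_force: [0.0, -1.0, -0.9]
opening: 0.318
grip_force: 30.0
```

Call:
step_arm([
  [0,0,0,0],
  [0,0,0,0],
  [0,0,0,0],
])

```text
time: 25.5
eef_pos: [0.3818, 0.3148, 0.0422]
ee_rot: [2.007, 2.416, 0.004]
contact_force: [-0.4, 0.4, -1.4]
opening: 0.315
grip_force: 30.0
```

Call:
step_arm([
  [0,0,0,0],
  [0,0,0,0],
  [0,0,0,0],
  [0,0,0,0],
], fingers=0)

```text
time: 25.83
eef_pos: [0.381, 0.3147, 0.0406]
ee_rot: [2.007, 2.417, 0.001]
contact_force: [-0.5, 1.0, -0.2]
opening: 0.497
grip_force: 0.0
```

Call:
step_arm([
  [0,0,-0.917,0],
  [0,0,-0.917,0],
  [0,0,-0.917,0],
  [0,0,-0.917,0],
])

```text
time: 26.17
eef_pos: [0.3805, 0.3144, 0.1513]
ee_rot: [-2.007, -2.417, 0.0]
contact_force: [0.1, 0.8, 0.7]
opening: 0.5
grip_force: 0.0
```

Call:
step_arm([
  [-0.984,0.652,0.067,0.0187],
  [-0.984,0.652,0.067,0.0187],
  [-0.984,0.652,0.067,0.0187],
  [-0.984,0.652,0.067,0.0187],
  [-0.984,0.652,0.067,0.0187],
], fingers=0.36)

```text
time: 26.58
eef_pos: [0.4888, 0.1731, 0.1401]
ee_rot: [2.341, 2.094, 0.001]
contact_force: [0.1, 0.5, 0.1]
opening: 0.679
grip_force: 0.0
```

Call:
step_arm([
  [-0.984,0.652,0.067,0.0187],
  [-0.984,0.652,0.067,0.0187],
  [-0.984,0.652,0.067,0.0187],
  [-0.984,0.652,0.067,0.0187],
  [-0.984,0.652,0.067,0.0187],
])

```text
time: 27.0
eef_pos: [0.5504, 0.0074, 0.1299]
ee_rot: [2.623, 1.729, 0.0]
contact_force: [0.5, -0.6, 0.2]
opening: 0.681
grip_force: 0.0
```

Call:
step_arm([
  [0,0,0,0],
  [0,0,0,0],
  [0,0,0,0],
  [0,0,0,0],
])

```text
time: 27.33
eef_pos: [0.5497, 0.0103, 0.1301]
ee_rot: [-2.619, -1.735, -0.001]
contact_force: [0.5, 0.2, 0.9]
opening: 0.68
grip_force: 0.0
```

```bash
python3 off.py; python3 plan.py '(550.5,8.3,10,-23),(550.5,8.3,150,-23),(368,311,150,10.7)'
```

```text
[335. 213.] [539.1 -22.2  24.2   8.7 -22.8  25.   30.5]
[221. 264.] [401.2 305.5 102.6  56.7 -78.2 355.   28.8]
t 27.38 at [549.7  10.5 130.2] -22.9 q6 0.36 open 0.682 grip 0.0
(550.5, 8.3, 10, -23) 5 [-0.011, 0.011, 0.801, 0.0001]
(550.5, 8.3, 150, -23) 5 [0.0, 0.0, -0.933, -0.0]
(368, 311, 150, 10.7) 10 [0.93, -0.751, -0.0, -0.0187]
```

Call:
step_arm([
  [-0.011,0.011,0.801,0],
  [-0.011,0.011,0.801,0],
  [-0.011,0.011,0.801,0],
  [-0.011,0.011,0.801,0],
  [-0.011,0.011,0.801,0],
])

```text
time: 27.8
eef_pos: [0.5506, 0.0084, 0.0091]
ee_rot: [2.618, 1.736, 0.001]
contact_force: [0.1, -0.5, -0.6]
opening: 0.677
grip_force: 0.0
```

Call:
step_arm([
  [0,0,0,0],
  [0,0,0,0],
  [0,0,0,0],
  [0,0,0,0],
  [0,0,0,0],
], fingers=-1)

```text
time: 28.22
eef_pos: [0.5509, 0.0074, 0.0103]
ee_rot: [2.62, 1.733, 0.001]
contact_force: [0.3, -1.0, 0.2]
opening: 0.341
grip_force: 0.0
```

Call:
step_arm([
  [0,0,0,0],
  [0,0,0,0],
  [0,0,0,0],
  [0,0,0,0],
])

```text
time: 28.55
eef_pos: [0.5509, 0.0073, 0.0103]
ee_rot: [-2.621, -1.732, -0.001]
contact_force: [-1.0, 3.1, 3.1]
opening: 0.313
grip_force: 30.0
```

Call:
step_arm([
  [0,0,-0.933,0],
  [0,0,-0.933,0],
  [0,0,-0.933,0],
  [0,0,-0.933,0],
  [0,0,-0.933,0],
])

```text
time: 28.97
eef_pos: [0.5504, 0.0066, 0.1504]
ee_rot: [-2.621, -1.732, 0.002]
contact_force: [-0.1, 0.5, -1.4]
opening: 0.318
grip_force: 30.0
```

Call:
step_arm([
  [0.93,-0.751,0,-0.0187],
  [0.93,-0.751,0,-0.0187],
  [0.93,-0.751,0,-0.0187],
  [0.93,-0.751,0,-0.0187],
  [0.93,-0.751,0,-0.0187],
])

```text
time: 29.38
eef_pos: [0.4814, 0.1729, 0.1491]
ee_rot: [2.337, 2.1, -0.001]
contact_force: [0.6, 0.4, -0.3]
opening: 0.317
grip_force: 30.0
```

Call:
step_arm([
  [0.93,-0.751,0,-0.0187],
  [0.93,-0.751,0,-0.0187],
  [0.93,-0.751,0,-0.0187],
  [0.93,-0.751,0,-0.0187],
  [0.93,-0.751,0,-0.0187],
])

```text
time: 29.8
eef_pos: [0.3675, 0.3108, 0.1491]
ee_rot: [2.004, 2.419, -0.001]
contact_force: [0.7, 0.5, -0.1]
opening: 0.317
grip_force: 30.0
```

Call:
step_arm([
  [0,0,0,0],
  [0,0,0,0],
  [0,0,0,0],
  [0,0,0,0],
])

```text
time: 30.13
eef_pos: [0.3694, 0.3091, 0.1494]
ee_rot: [2.009, 2.415, -0.001]
contact_force: [0.0, -0.3, -0.9]
opening: 0.315
grip_force: 30.0
```

```bash
python3 off.py; python3 plan.py '(368,311,62,10.7),(368,311,150,10.7),(645.5,2.3,130,-24),(645.5,2.3,10,-24)'
```

```text
[326. 178.] [645.    2.   77.   27.8  65.7 229.   30.3]
[224. 265.] [402.9 291.6  88.   45.9  57.8 268.   28.5]
t 30.18 at [369.5 309.  149.5] 10.5 q6 0.44 open 0.318 grip 29.999634325504303
(368, 311, 62, 10.7) 3 [0.025, -0.012, 0.972, -0.0004]
(368, 311, 150, 10.7) 3 [0.0, 0.0, -0.978, -0.0]
(645.5, 2.3, 130, -24) 11 [-0.871, 0.934, 0.061, 0.0175]
(645.5, 2.3, 10, -24) 5 [0.0, 0.0, 0.8, -0.0]
```

Call:
step_arm([
  [0.025,-0.012,0.972,0],
  [0.025,-0.012,0.972,0],
  [0.025,-0.012,0.972,0],
  [0,0,0,0],
  [0,0,0,0],
])

```text
time: 30.6
eef_pos: [0.3676, 0.3108, 0.0612]
ee_rot: [-2.01, -2.414, 0.003]
contact_force: [0.1, -0.0, -0.8]
opening: 0.319
grip_force: 29.9
```

Call:
step_arm([
  [0,0,0,0],
  [0,0,0,0],
  [0,0,0,0],
  [0,0,0,0],
], fingers=0)

```text
time: 30.93
eef_pos: [0.3676, 0.3119, 0.0628]
ee_rot: [2.007, 2.416, 0.001]
contact_force: [-0.6, -0.2, 0.1]
opening: 0.496
grip_force: 0.1
```

Call:
step_arm([
  [0,0,-0.978,0],
  [0,0,-0.978,0],
  [0,0,-0.978,0],
])

```text
time: 31.18
eef_pos: [0.3669, 0.3117, 0.1512]
ee_rot: [-2.007, -2.417, 0.001]
contact_force: [0.9, 0.3, 0.3]
opening: 0.503
grip_force: 0.0
```

Call:
step_arm([
  [-0.871,0.934,0.061,0.0175],
  [-0.871,0.934,0.061,0.0175],
  [-0.871,0.934,0.061,0.0175],
  [-0.871,0.934,0.061,0.0175],
  [-0.871,0.934,0.061,0.0175],
], fingers=0.36)

```text
time: 31.6
eef_pos: [0.5177, 0.1915, 0.1415]
ee_rot: [2.321, 2.116, 0.002]
contact_force: [0.0, 0.9, 0.7]
opening: 0.679
grip_force: 0.0
```

Call:
step_arm([
  [-0.871,0.934,0.061,0.0175],
  [-0.871,0.934,0.061,0.0175],
  [-0.871,0.934,0.061,0.0175],
  [-0.871,0.934,0.061,0.0175],
  [-0.871,0.934,0.061,0.0175],
])

```text
time: 32.02
eef_pos: [0.6284, 0.0355, 0.132]
ee_rot: [2.59, 1.778, 0.001]
contact_force: [-0.3, 1.9, 0.3]
opening: 0.68
grip_force: 0.0
```

Call:
step_arm([
  [-0.871,0.934,0.061,0.0175],
  [0,0,0,0],
  [0,0,0,0],
  [0,0,0,0],
  [0,0,0,0],
])

```text
time: 32.43
eef_pos: [0.6438, 0.004, 0.1306]
ee_rot: [-2.634, -1.712, -0.001]
contact_force: [0.0, -0.1, -0.2]
opening: 0.679
grip_force: 0.0
```

```bash
python3 off.py; python3 -c "
from off import *
print('side')
for o in offs('side')[3]: print(*o)"; python3 plan.py '(645.2,2.2,10,-24),(645.2,2.2,150,-24),(394,316,150,10.7)'
```

```text
[335. 182.] [632.3 -26.1  25.8  16.6 -17.2  42.   30.7]
[219. 265.] [399.1 315.8 125.   53.7 -80.1 429.   28.8]
[215. 284.] [342.7 325.3  72.6  24.2 -74.4 210.   30.2]
side
[238. 160.] [384.3 345.3  57.6  36.7 -26.9  22.   32.5]
[223. 163.] [337.1 344.   38.7  21.8 -73.6  47.   32.5]
[315. 178.] [613.7 223.7  39.   16.  -29.   51.   31.2]
[337. 228.] [645.    1.8  77.9  28.3  65.5 211.   31.7]
t 32.53 at [643.8   4.2 130.7] -23.9 q6 0.37 open 0.678 grip 0.0
(645.2, 2.2, 10, -24) 5 [-0.008, 0.014, 0.805, 0.0001]
(645.2, 2.2, 150, -24) 5 [0.0, 0.0, -0.933, -0.0]
(394, 316, 150, 10.7) 11 [0.845, -0.903, -0.0, -0.0175]
```

Call:
step_arm([
  [-0.008,0.014,0.805,0],
  [-0.008,0.014,0.805,0],
  [-0.008,0.014,0.805,0],
  [-0.008,0.014,0.805,0],
  [-0.008,0.014,0.805,0],
])

```text
time: 32.95
eef_pos: [0.6453, 0.0021, 0.0089]
ee_rot: [2.634, 1.712, 0.001]
contact_force: [0.1, -0.2, -0.3]
opening: 0.679
grip_force: 0.0
```

Call:
step_arm([
  [0,0,0,0],
  [0,0,0,0],
  [0,0,0,0],
  [0,0,0,0],
  [0,0,0,0],
], fingers=-1)

```text
time: 33.37
eef_pos: [0.6456, 0.0012, 0.01]
ee_rot: [2.635, 1.71, 0.001]
contact_force: [0.3, 0.3, 0.1]
opening: 0.342
grip_force: 0.0
```

Call:
step_arm([
  [0,0,0,0],
  [0,0,0,0],
  [0,0,0,0],
  [0,0,0,0],
])

```text
time: 33.7
eef_pos: [0.6456, 0.0011, 0.0099]
ee_rot: [-2.635, -1.71, -0.001]
contact_force: [-1.7, 1.2, 2.9]
opening: 0.314
grip_force: 30.0
```

Call:
step_arm([
  [0,0,-0.933,0],
  [0,0,-0.933,0],
  [0,0,-0.933,0],
  [0,0,-0.933,0],
  [0,0,-0.933,0],
])

```text
time: 34.12
eef_pos: [0.6452, 0.0004, 0.1499]
ee_rot: [-2.636, -1.709, 0.002]
contact_force: [-0.3, -0.6, -0.3]
opening: 0.316
grip_force: 30.0
```

Call:
step_arm([
  [0.845,-0.903,0,-0.0175],
  [0.845,-0.903,0,-0.0175],
  [0.845,-0.903,0,-0.0175],
  [0.845,-0.903,0,-0.0175],
  [0.845,-0.903,0,-0.0175],
])

```text
time: 34.53
eef_pos: [0.5545, 0.1633, 0.1485]
ee_rot: [-2.374, -2.057, 0.001]
contact_force: [0.0, 0.4, -1.7]
opening: 0.317
grip_force: 30.0
```

Call:
step_arm([
  [0.845,-0.903,0,-0.0175],
  [0.845,-0.903,0,-0.0175],
  [0.845,-0.903,0,-0.0175],
  [0.845,-0.903,0,-0.0175],
  [0.845,-0.903,0,-0.0175],
])

```text
time: 34.95
eef_pos: [0.4236, 0.2941, 0.1487]
ee_rot: [2.07, 2.363, -0.001]
contact_force: [-0.2, 1.7, -0.8]
opening: 0.318
grip_force: 30.0
```

Call:
step_arm([
  [0.845,-0.903,0,-0.0175],
  [0,0,0,0],
  [0,0,0,0],
  [0,0,0,0],
  [0,0,0,0],
])

```text
time: 35.37
eef_pos: [0.3956, 0.3142, 0.1491]
ee_rot: [2.009, 2.415, -0.001]
contact_force: [0.7, -0.9, -1.1]
opening: 0.316
grip_force: 30.0
```

```bash
python3 off.py; python3 plan.py '(394,316,65,10.7)'
```

```text
[225. 263.] [403.4 292.3  75.4  53.4 -80.7 223.   28.8]
[221. 282.] [347.7 308.   35.1  23.4 -73.2 105.   30.2]
t 35.42 at [395.7 314.1 149.1] 10.5 q6 0.42 open 0.314 grip 29.999733567237854
(394, 316, 65, 10.7) 3 [0.025, -0.015, 0.934, -0.0004]
```

Call:
step_arm([
  [0.025,-0.015,0.934,0],
  [0.025,-0.015,0.934,0],
  [0.025,-0.015,0.934,0],
  [0,0,0,0],
  [0,0,0,0],
])

```text
time: 35.83
eef_pos: [0.3931, 0.3158, 0.0645]
ee_rot: [-2.009, -2.415, 0.004]
contact_force: [-0.1, 0.0, -0.6]
opening: 0.315
grip_force: 30.0
```

Call:
step_arm([
  [0,0,0,0],
  [0,0,0,0],
  [0,0,0,0],
  [0,0,0,0],
], fingers=0)

```text
time: 36.17
eef_pos: [0.3937, 0.3172, 0.0667]
ee_rot: [2.007, 2.416, 0.003]
contact_force: [-0.2, -0.2, 0.5]
opening: 0.497
grip_force: 0.0
```

Call:
step_arm([
  [0,0,-0.978,0],
  [0,0,-0.978,0],
  [0,0,-0.978,0],
  [0,0,-0.978,0],
])

```text
time: 36.5
eef_pos: [0.3929, 0.3169, 0.1846]
ee_rot: [2.007, 2.417, 0.001]
contact_force: [-0.5, 1.2, 0.2]
opening: 0.501
grip_force: 0.0
```

Call:
step_arm([
  [-0.9,0,0,0],
  [-0.9,0,0,0],
  [-0.9,0,0,0],
  [-0.9,0,0,0],
  [-0.9,0,0,0],
], fingers=1)

```text
time: 36.92
eef_pos: [0.418, 0.1832, 0.1835]
ee_rot: [2.006, 2.417, 0.002]
contact_force: [0.6, -0.3, 0.0]
opening: 0.842
grip_force: 0.0
```

Call:
step_arm([
  [0,0,0,0],
  [0,0,0,0],
  [0,0,0,0],
])

```text
time: 37.17
eef_pos: [0.4179, 0.1846, 0.1832]
ee_rot: [2.007, 2.417, 0.002]
contact_force: [0.0, 0.3, 0.3]
opening: 0.997
grip_force: 0.0
```

```bash
cat > jar.py <<'E'
from h import *
def look():
    out={}
    im,d=snap('top'); P=cloud('top',d)*1000; H=hsv(im); h,s,v=[H[...,i] for i in range(3)]
    w=np.zeros(d.shape,bool); w[150:212,190:280]=1; Z=P[...,2]
    lid=w&(Z>88)&(Z<103)&(np.hypot(P[...,0]-624,P[...,1]-239)<50)
    p=P[lid]; c,r=cv2.minEnclosingCircle(p[:,:2].astype(np.float32)); print('lid',np.round(c,1),round(r,1),len(p),'z',np.median(p[:,2]).round(1))
    st=P[lid&(v>110)&(s<70)]; m=st[:,:2].mean(0); vx=cv2.fitLine(st[:,:2].astype(np.float32),cv2.DIST_L2,0,.01,.01)[:2,0]
    dv=m-c; vx=vx*np.sign(vx@dv)
    print('stripe n',len(st),m.round(1),'dir from centre',np.degrees(np.arctan2(dv[1],dv[0])).round(1),'fit',np.degrees(np.arctan2(vx[1],vx[0])).round(1),'span',np.ptp(st[:,:2]@vx).round(1))
    rd=w&(Z>78)&(Z<92)&(P[...,1]>300)
    b=blobs(rd,100); q=rect(P/1000,b[0][0],.078,.092); print('reader',q)
    return im,d
if __name__=='__main__': look()
E
python3 jar.py; python3 damp.py; python3 off.py; python3 plan.py
python3 - <<'E'
from h import *
im,d=snap('top'); s,_=snap('side')
cv2.imwrite('pics/c3.png',np.hstack([cv2.resize(im[140:320,160:300,::-1],(420,540)),cv2.resize(s[110:290,170:290,::-1],(360,540))]))
E
```

```text
lid [624.5 240.2] 28.0 301 z 94.9
stripe n 23 [613.6 247.6] dir from centre 146.0 fit 147.8 span 23.8
reader [645.3 350.6  79.1  49.9  -8.8 451.   83.1]
side grip 99 mid 614.9 mean 616.0 span 20.8 [ 475.  -393.2   71.2]
side green 26 mid 612.8 mean 613.3 span 9.6 [ 496.4 -360.4   34.2]
side red 49 mid 520.2 mean 520.6 span 10.8 [ 420.4 -307.2   34.3]
top grip 53 mid 614.7 mean 614.0 span 21.9 [ 473.8 -391.5   71. ]
top green 19 mid 613.5 mean 613.5 span 7.8 [ 493.4 -364.7   34. ]
top red 20 mid 522.2 mean 521.9 span 7.7 [ 420.2 -309.6   34. ]
[221. 282.] [347.5 307.4  34.8  22.6 -72.2  99.   30.1]
t 37.37 at [417.6 185.1 182.7] 10.7 q6 0.16 open 0.996 grip 0.0
```

View pics/c3.png

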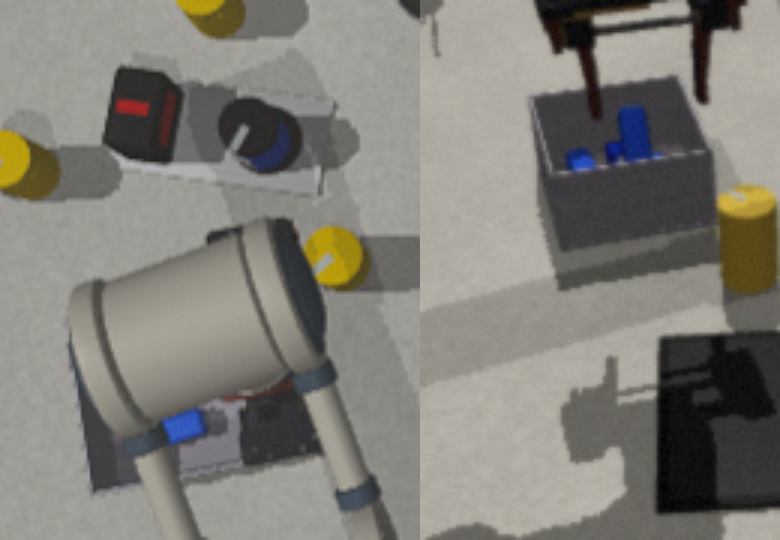

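```bash
python3 plan.py '(624.3,240,180,57),(624.3,240,125,57),(624.3,240,45,57)'
```

```text
t 37.47 at [417.7 184.9 182.6] 10.7 q6 0.16 open 0.998 grip 0.0
(624.3, 240, 180, 57) 8 [-0.252, 0.88, 0.011, -0.0322]
(624.3, 240, 125, 57) 2 [-0.0, 0.0, 0.917, -0.0]
(624.3, 240, 45, 57) 3 [-0.0, 0.0, 0.889, -0.0]
```

Call:
step_arm([
  [-0.252,0.88,0.011,-0.0322],
  [-0.252,0.88,0.011,-0.0322],
  [-0.252,0.88,0.011,-0.0322],
  [-0.252,0.88,0.011,-0.0322],
  [-0.252,0.88,0.011,-0.0322],
])

```text
time: 37.88
eef_pos: [0.5543, 0.1991, 0.1807]
ee_rot: [1.331, 2.845, -0.0]
contact_force: [0.9, 0.6, 0.8]
opening: 1.001
grip_force: 0.0
```

Call:
step_arm([
  [-0.252,0.88,0.011,-0.0322],
  [-0.252,0.88,0.011,-0.0322],
  [-0.252,0.88,0.011,-0.0322],
  [0,0,0.9,0],
  [0,0,0.5,0],
])

```text
time: 38.3
eef_pos: [0.6254, 0.2405, 0.1351]
ee_rot: [-0.89, -3.011, 0.002]
contact_force: [-0.6, 0.2, -1.5]
opening: 0.998
grip_force: 0.0
```

Call:
step_arm([
  [0,0,0,0],
  [0,0,0,0],
  [0,0,0,0],
  [0,0,0,0],
])

```text
time: 38.63
eef_pos: [0.625, 0.2395, 0.1403]
ee_rot: [0.893, 3.009, 0.003]
contact_force: [0.3, -0.6, -0.1]
opening: 0.998
grip_force: 0.0
```

```bash
python3 plan.py '(624.3,240,None,57),(624.3,240,45,57)'
python3 - <<'E'
from h import *
im,d=snap('top'); P=cloud('top',d)*1000
m=np.zeros(d.shape,bool); m[225:312,176:254]=1
q=(hsv(im)[...,0]>100)&(hsv(im)[...,0]<130)&(hsv(im)[...,1]>120)&m
print('blue in tub n',q.sum(),'z pct',np.percentile(P[q][:,2],[5,50,95,100]).round(0))
cv2.imwrite('pics/c4.png',cv2.resize(im[130:315,160:400,::-1],None,fx=3,fy=3))
E
```

```text
t 38.63 at [625.  239.5 140.3] 57.0 q6 -0.68 open 0.998 grip 0.0
(624.3, 240, None, 57) 1 [0.028, 0.003, -0.0, -0.0002]
(624.3, 240, 45, 57) 4 [-0.0, 0.0, 0.794, -0.0]
blue in tub n 390 z pct [  26.   34.   94. 1258.]
```

View pics/c4.png

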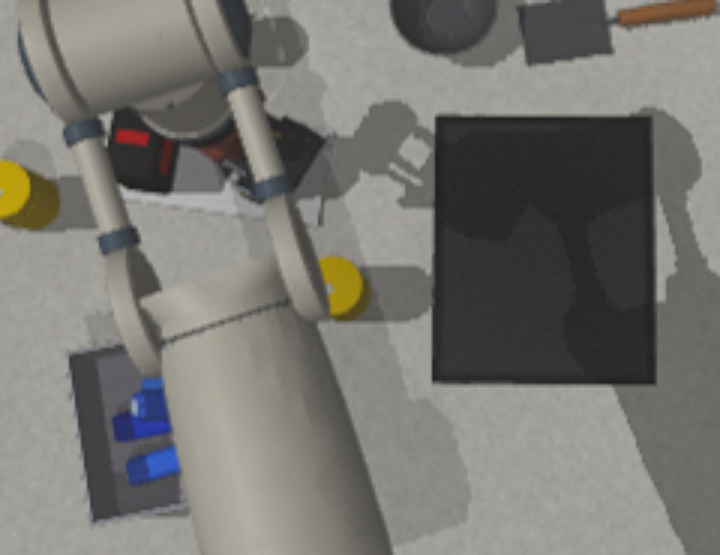

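The board is empty and the bars are in the tub. Next is the jar.

Call:
step_arm([
  [0.028,0.003,0.794,0],
  [0,0,0.794,0],
  [0,0,0.794,0],
  [0,0,0.794,0],
  [0,0,0,0],
])

```text
time: 39.1
eef_pos: [0.6213, 0.2388, 0.0378]
ee_rot: [-0.892, -3.006, 0.006]
contact_force: [-0.7, -0.9, -1.1]
opening: 0.999
grip_force: 0.0
```

Call:
step_arm([
  [0,0,0,0],
  [0,0,0,0],
  [0,0,0,0],
  [0,0,0,0],
  [0,0,0,0],
], fingers=-1)

```text
time: 39.52
eef_pos: [0.6248, 0.2402, 0.0448]
ee_rot: [0.893, 3.009, 0.003]
contact_force: [2.2, 2.7, 1.4]
opening: 0.665
grip_force: 1.2
```

Call:
step_arm([
  [0,0,0,0],
  [0,0,0,0],
  [0,0,0,0],
])

```text
time: 39.77
eef_pos: [0.6249, 0.2403, 0.0447]
ee_rot: [0.892, 3.009, 0.004]
contact_force: [0.8, 1.8, 5.5]
opening: 0.631
grip_force: 30.0
```

Call:
step_arm([
  [0,0,0,0.015],
  [0,0,0,0.025],
  [0,0,0,0.03],
  [0,0,0,0.03],
  [0,0,0,0.03],
])

```text
time: 40.18
eef_pos: [0.6246, 0.2389, 0.0446]
ee_rot: [1.491, 2.762, 0.0]
contact_force: [-0.2, -3.7, 7.3]
opening: 0.635
grip_force: 30.0
```

Call:
step_arm([
  [0,0,0,0.03],
  [0,0,0,0.03],
  [0,0,0,0.03],
  [0,0,0,0.03],
  [0,0,0,0.03],
])

```text
time: 40.6
eef_pos: [0.6244, 0.2388, 0.0446]
ee_rot: [2.095, 2.338, 0.0]
contact_force: [-1.0, -3.2, 7.8]
opening: 0.633
grip_force: 30.0
```

Call:
step_arm([
  [0,0,0,0.03],
  [0,0,0,0.03],
  [0,0,0,0.029],
  [0,0,0,0],
  [0,0,0,0],
])

```text
time: 41.02
eef_pos: [0.6244, 0.2392, 0.0446]
ee_rot: [2.397, 2.029, 0.002]
contact_force: [-0.4, -1.8, 6.8]
opening: 0.637
grip_force: 30.0
```

```bash
python3 plan.py
```

```text
t 41.02 at [624.4 239.2  44.6] -9.5 q6 0.48 open 0.637 grip 30.001544058322906
```

Release, rise, and back off to check the tag.

Call:
step_arm([
  [0,0,0,0],
  [0,0,0,0],
  [0,0,0,0],
  [0,0,0,0],
  [0,0,0,0],
], fingers=1)

```text
time: 41.43
eef_pos: [0.6235, 0.2396, 0.0421]
ee_rot: [-2.397, -2.03, 0.002]
contact_force: [0.3, -0.2, -0.3]
opening: 0.97
grip_force: 0.0
```

Call:
step_arm([
  [0,0,-0.6,0],
  [0,0,-0.9,0],
  [0,0,-0.9,0],
  [0,0,-0.9,0],
  [0,0,-0.9,0],
])

```text
time: 41.85
eef_pos: [0.6236, 0.2397, 0.1696]
ee_rot: [-2.397, -2.031, 0.001]
contact_force: [0.7, 0.0, -0.4]
opening: 0.999
grip_force: 0.0
```

Call:
step_arm([
  [-0.9,-0.4,0,0],
  [-0.9,-0.4,0,0],
  [-0.9,-0.4,0,0],
  [-0.9,-0.4,0,0],
  [-0.9,-0.4,0,0],
])

```text
time: 42.27
eef_pos: [0.5415, 0.1155, 0.1684]
ee_rot: [-2.397, -2.031, 0.001]
contact_force: [-0.1, -0.7, 0.5]
opening: 0.999
grip_force: 0.0
```

Call:
step_arm([
  [-0.9,-0.4,0,0],
  [-0.9,-0.4,0,0],
  [-0.9,-0.4,0,0],
  [0,0,0,0],
  [0,0,0,0],
])

```text
time: 42.68
eef_pos: [0.4934, 0.0417, 0.1691]
ee_rot: [2.399, 2.028, 0.001]
contact_force: [0.6, 0.2, 0.3]
opening: 0.997
grip_force: 0.0
```

Call:
step_arm([
  [0,0,0,0],
  [0,0,0,0],
  [0,0,0,0],
])

```text
time: 42.93
eef_pos: [0.494, 0.0433, 0.1685]
ee_rot: [-2.395, -2.032, 0.0]
contact_force: [0.1, -0.1, 0.9]
opening: 0.998
grip_force: 0.0
```

```bash
python3 jar.py; python3 jar.py; python3 plan.py
python3 - <<'E'
from h import *
im,d=snap('top'); s,_=snap('side')
# pixel-edge estimate of reader direction: red window face line
P=cloud('top',d)*1000; H=hsv(im)
w=np.zeros(d.shape,bool); w[150:205,185:230]=1
m=w&(P[...,2]>60)&(P[...,2]<92)&(P[...,1]>300)
for z0,z1 in((80,92),):
    for q,st,c in blobs(m&(P[...,2]>z0)&(P[...,2]<z1),100):
        p=P[q][:,:2]; hull=cv2.convexHull(p.astype(np.float32))[:,0]
        a=min(np.arange(-20,5,.25),key=lambda a:np.prod([np.ptp(np.percentile(p@np.array(v),[1,99])) for v in ((np.cos(np.radians(a)),np.sin(np.radians(a))),(-np.sin(np.radians(a)),np.cos(np.radians(a))))]))
        print('reader side angle',a)
pl=(abs(P[...,2]-6)<3)&(H[...,1]<60)&(H[...,2]>110); w[:]=0; w[150:215,195:280]=1
for q,st,c in blobs(pl&w,40): print('plate',rect(P/1000,q,.002,.01))
cv2.imwrite('pics/c5.png',np.hstack([cv2.resize(im[150:215,185:285,::-1],(480,312)),cv2.resize(s[120:200,280:380,::-1],(390,312))])[:,:800])
E
```

```text
lid [623.7 237.4] 27.7 302 z 94.8
stripe n 28 [625.  252.8] dir from centre 85.2 fit 124.3 span 26.5
reader [645.5 350.6  78.9  49.8  -9.8 447.   83.2]
lid [624.3 237.3] 28.3 303 z 94.7
stripe n 28 [625.  252.8] dir from centre 87.3 fit 123.7 span 26.3
reader [645.  351.1  79.7  50.   -8.5 448.   83.3]
t 43.03 at [493.9  43.2 168.4] -9.4 q6 0.18 open 1.003 grip 0.0
reader side angle -9.25
plate [665.9 219.8  94.6  19.1  80.  101.    5.1]
plate [602.9 289.4 215.4  38.7  81.9 338.    5.5]
```

View pics/c5.png

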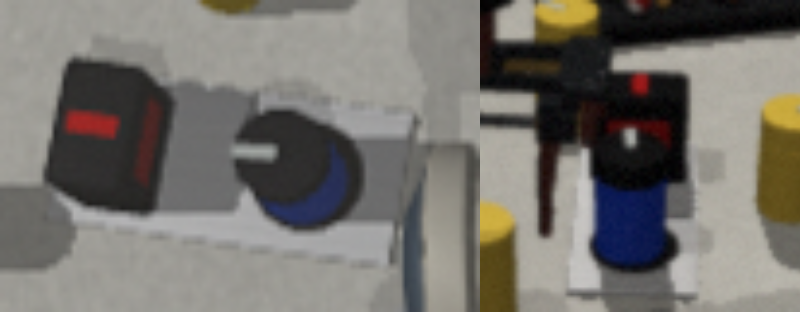

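Run:
```python
from h import *
f,cx,cy,R,t=cal('top')
A=[]
for i in range(3):
    im,d=snap('top')
    # rectify lid plane z=96 mm onto 0.5 mm grid
    g=np.arange(-35,35.1,.5); X,Y=np.meshgrid(624+g,238+g,indexing='ij')
    W=np.stack([X,Y,np.full_like(X,96)],-1)/1000; c=W@R.T+t
    u=(c[...,0]/c[...,2]*f+cx).astype(np.float32); v=(c[...,1]/c[...,2]*f+cy).astype(np.float32)
    A.append(cv2.remap(cv2.cvtColor(im,cv2.COLOR_RGB2GRAY),u,v,cv2.INTER_LINEAR).astype(float))
A=np.mean(A,0)
print('grey lid',np.percentile(A,[5,25,50,75,95]))
for r0 in (0,):
    m=(np.hypot(X-624,Y-238)<24)&(A>100)
    n,l,s,cc=cv2.connectedComponentsWithStats(m.astype(np.uint8)); k=1+np.argmax(s[1:,4]); m=l==k
    p=np.stack([X[m],Y[m]],-1); vv=np.linalg.svd(p-p.mean(0))[2][0] if len(p)>3 else 0
    a=np.degrees(np.arctan2(*vv[::-1]))%180; print('stripe angle',a,'mean',p.mean(0),'ext',np.ptp(p@vv),np.ptp(p@vv[::-1]))
B=A.copy(); cv2.imwrite('pics/lid.png',cv2.resize(B[::-1,::-1].astype(np.uint8),(420,420)))
```

```text
grey lid [ 42.          45.          50.33333333 108.         149.33333333]
stripe angle 86.27043884298418 mean [626.46361186 250.67115903] ext 22.18107326820808 10.650729758960097
```

View pics/lid.png

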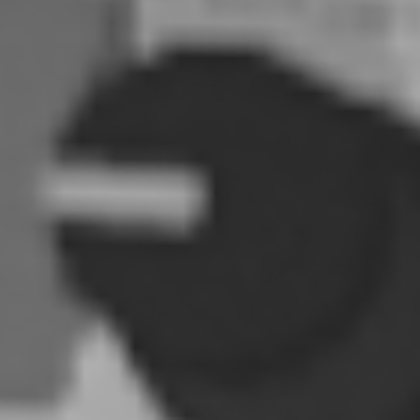

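The rectified lid view shows the stripe running from its centre to the left edge at about 86°. The reader axis is about 81°, so I'll regrasp and turn it another 5.5°.

```bash
python3 plan.py '(624.2,238.5,168,-4),(624.2,238.5,45,-4)'
```

```text
t 43.28 at [493.7  42.6 168.6] -9.4 q6 0.18 open 1.001 grip 0.0
(624.2, 238.5, 168, -4) 8 [0.877, 0.439, 0.003, -0.0038]
(624.2, 238.5, 45, -4) 5 [0.0, 0.0, 0.82, -0.0]
```

Call:
step_arm([
  [0.877,0.439,0,-0.0038],
  [0.877,0.439,0,-0.0038],
  [0.877,0.439,0,-0.0038],
  [0.877,0.439,0,-0.0038],
  [0.877,0.439,0,-0.0038],
], fingers=1)

```text
time: 43.7
eef_pos: [0.5781, 0.1646, 0.1686]
ee_rot: [2.335, 2.102, 0.0]
contact_force: [-0.0, -0.7, 0.4]
opening: 1.001
grip_force: 0.0
```

Call:
step_arm([
  [0.877,0.439,0,-0.0038],
  [0.877,0.439,0,-0.0038],
  [0.877,0.439,0,-0.0038],
  [0,0,0,0],
  [0,0,0,0],
])

```text
time: 44.12
eef_pos: [0.624, 0.2393, 0.1671]
ee_rot: [-2.295, -2.144, 0.004]
contact_force: [0.6, -0.2, -0.4]
opening: 0.998
grip_force: 0.0
```

Call:
step_arm([
  [0,0,0.3,0],
  [0,0,0,0],
  [0,0,0,0],
])

```text
time: 44.37
eef_pos: [0.6234, 0.2371, 0.1592]
ee_rot: [-2.299, -2.141, 0.002]
contact_force: [-0.1, -0.4, -0.2]
opening: 0.998
grip_force: 0.0
```

```bash
python3 plan.py '(624.2,238.5,45,-4)'
```

```text
t 44.37 at [623.4 237.1 159.2] -4.1 q6 0.38 open 0.998 grip 0.0
(624.2, 238.5, 45, -4) 4 [0.012, 0.005, 0.952, -0.0001]
```

Call:
step_arm([
  [0.012,0.005,0.76,0],
  [0.012,0.005,0.76,0],
  [0.012,0.005,0.76,0],
  [0.012,0.005,0.76,0],
  [0,0,0.76,0],
])

```text
time: 44.78
eef_pos: [0.6247, 0.2388, 0.0456]
ee_rot: [2.298, 2.141, 0.002]
contact_force: [-0.4, 0.3, 0.4]
opening: 0.994
grip_force: 0.0
```

Call:
step_arm([
  [0,0,0,0],
  [0,0,0,0],
  [0,0,0,0],
])

```text
time: 45.03
eef_pos: [0.6254, 0.2394, 0.0479]
ee_rot: [2.297, 2.141, 0.003]
contact_force: [1.7, 0.0, 0.3]
opening: 0.997
grip_force: 0.0
```

Call:
step_arm([
  [0,0,0,0],
  [0,0,0,0],
  [0,0,0,0],
  [0,0,0,0],
  [0,0,0,0],
], fingers=-1)

```text
time: 45.45
eef_pos: [0.6249, 0.2398, 0.0462]
ee_rot: [2.297, 2.143, 0.001]
contact_force: [0.2, -0.0, 0.7]
opening: 0.658
grip_force: 0.0
```

Call:
step_arm([
  [0,0,0,0],
  [0,0,0,0],
  [0,0,0,0],
])

```text
time: 45.7
eef_pos: [0.6248, 0.2397, 0.0461]
ee_rot: [2.297, 2.143, 0.001]
contact_force: [-0.8, -0.8, 1.6]
opening: 0.639
grip_force: 30.0
```

Call:
step_arm([
  [0,0,0,0.015],
  [0,0,0,0.0155],
  [0,0,0,0],
  [0,0,0,0],
  [0,0,0,0],
])

```text
time: 46.12
eef_pos: [0.625, 0.2398, 0.0461]
ee_rot: [2.396, 2.032, 0.001]
contact_force: [0.1, 0.5, 2.4]
opening: 0.635
grip_force: 30.0
```

Call:
step_arm([
  [0,0,0,0],
  [0,0,0,0],
  [0,0,0,0],
  [0,0,0,0],
  [0,0,0,0],
], fingers=1)

```text
time: 46.53
eef_pos: [0.6246, 0.2396, 0.0453]
ee_rot: [-2.397, -2.03, 0.001]
contact_force: [-0.4, -0.8, 0.5]
opening: 0.974
grip_force: 0.0
```

Call:
step_arm([
  [0,0,-0.6,0],
  [0,0,-0.9,0],
  [0,0,-0.9,0],
  [0,0,-0.9,0],
  [0,0,-0.9,0],
])

```text
time: 46.95
eef_pos: [0.6245, 0.2396, 0.1728]
ee_rot: [-2.397, -2.03, 0.0]
contact_force: [0.7, -0.0, 0.0]
opening: 0.999
grip_force: 0.0
```

Call:
step_arm([
  [-0.9,-0.4,0,0],
  [-0.9,-0.4,0,0],
  [-0.9,-0.4,0,0],
  [-0.9,-0.4,0,0],
  [-0.9,-0.4,0,0],
])

```text
time: 47.37
eef_pos: [0.5424, 0.1154, 0.1715]
ee_rot: [2.397, 2.031, -0.0]
contact_force: [-0.3, 0.3, 0.3]
opening: 0.995
grip_force: 0.0
```

Call:
step_arm([
  [-0.9,-0.4,0,0],
  [-0.9,-0.4,0,0],
  [-0.9,-0.4,0,0],
  [-0.9,-0.4,0,0],
  [0,0,0,0],
])

```text
time: 47.78
eef_pos: [0.4764, 0.0146, 0.1723]
ee_rot: [2.4, 2.025, -0.001]
contact_force: [-0.5, 0.3, 0.5]
opening: 1.001
grip_force: 0.0
```

Call:
step_arm([
  [0,0,0,0],
  [0,0,0,0],
  [0,0,0,0],
])

```text
time: 48.03
eef_pos: [0.4786, 0.0185, 0.1716]
ee_rot: [-2.396, -2.031, -0.0]
contact_force: [-0.1, -0.3, 0.1]
opening: 1.0
grip_force: 0.0
```

```bash
cat > lid.py <<'E'
from h import *
f,cx,cy,R,t=cal('top'); A=[]
for i in range(3):
    im,d=snap('top')
    g=np.arange(-35,35.1,.5); X,Y=np.meshgrid(624+g,238+g,indexing='ij')
    c=np.stack([X,Y,np.full_like(X,96)],-1)/1000@R.T+t
    A.append(cv2.remap(cv2.cvtColor(im,cv2.COLOR_RGB2GRAY),(c[...,0]/c[...,2]*f+cx).astype(np.float32),(c[...,1]/c[...,2]*f+cy).astype(np.float32),cv2.INTER_LINEAR).astype(float))
A=np.mean(A,0); m=(np.hypot(X-624,Y-238)<24)&(A>100)
n,l,s,cc=cv2.connectedComponentsWithStats(m.astype(np.uint8)); m=l==1+np.argmax(s[1:,4])
p=np.stack([X[m],Y[m]],-1); v=np.linalg.svd(p-p.mean(0))[2][0]
print('stripe angle',np.degrees(np.arctan2(*v[::-1]))%180,p.mean(0),np.ptp(p@v))
E
python3 lid.py; python3 jar.py; python3 off.py; python3 damp.py; python3 plan.py '(474,-391.5,160,-37),(474,-391.5,110,-37),(474,-391.5,47.5,-37)'
```

```text
stripe angle 81.09375701993706 [627.97503201 250.69462228] 22.276609175779697
lid [624.4 237.2] 28.0 299 z 94.8
stripe n 28 [627.6 252.8] dir from centre 78.6 fit 77.7 span 23.8
reader [645.2 350.4  78.9  50.2  -7.6 452.   83.3]
[219. 265.] [399.6 315.7 124.9  53.1 -80.5 252.   29.3]
[215. 284.] [342.3 325.5  73.1  23.6 -72.5 210.   30.2]
side grip 98 mid 615.0 mean 615.6 span 20.9 [ 474.5 -393.3   71.1]
side green 30 mid 610.9 mean 612.8 span 55.5 [ 494.3 -362.4   34.6]
side red 47 mid 520.6 mean 520.5 span 9.6 [ 419.9 -307.7   34. ]
top grip 49 mid 615.7 mean 614.2 span 21.9 [ 474.1 -391.5   70.7]
top green 19 mid 613.1 mean 613.3 span 8.2 [ 493.3 -364.6   33.8]
top red 23 mid 522.4 mean 522.4 span 10.1 [ 420.4 -310.2   33.5]
t 48.38 at [478.3  18.1 171.6] -9.4 q6 0.13 open 1.001 grip 0.0
(474, -391.5, 160, -37) 13 [-0.986, 0.39, 0.03, 0.0118]
(474, -391.5, 110, -37) 2 [0.0, 0.0, 0.833, -0.0]
(474, -391.5, 47.5, -37) 3 [0.0, 0.0, 0.694, -0.0]
```

Run:
```python
from h import *
im,d=snap('top'); s,_=snap('side')
P=cloud('top',d)*1000;q=np.zeros(d.shape,bool);q[235:308,182:252]=1
b=q&(hsv(im)[...,0]>100)&(hsv(im)[...,0]<130)&(hsv(im)[...,1]>120); print(np.percentile(P[b][:,2],[5,50,90,98]))
cv2.imwrite('pics/c6.png',np.hstack([cv2.resize(im[220:310,170:260,::-1],(360,360),interpolation=cv2.INTER_CUBIC),cv2.resize(s[120:210,195:285,::-1],(360,360),interpolation=cv2.INTER_CUBIC)]))
```

```text
[24.27950918 32.08671552 85.56407427 94.66720278]
```

View pics/c6.png

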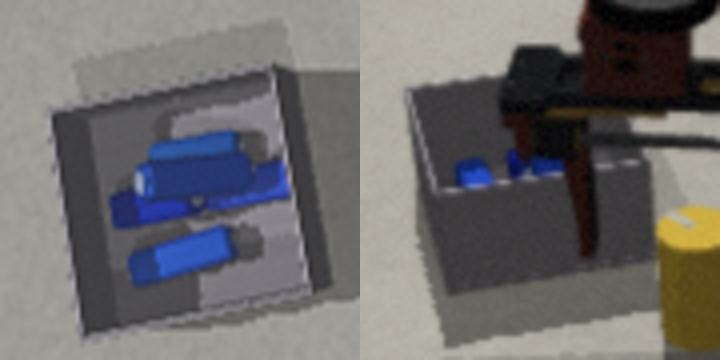

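Run:
```python
from h import *
im,d=snap('top'); P=cloud('top',d)*1000
np.set_printoptions(linewidth=200)
print(P[250:294:2,194:246:2,2].round(0).astype(int))
```

```text
[[   1    2    2    2    1    7    3    4    1    2    2    2    2    2    4    4   -3    7    1    4    0   -1    6   88   61   29]
 [   3   -1    4    4    4    3   -3    4    7    1    2    6    3    3    0    2    0    3    7    1    2    7    4   84   67   33]
 [   1    4    5    2    2    6    1    2    3    0   -2    3   24   26   27   30   29   26   15   -2    2    2    4   91   69   42]
 [   4    2    5    5    5    5    8   29   28   29   25   24   32   29   29   28   32   27   21    6   -2    0    1   87   80   46]
 [  -1    8    2    4    2    3 1258   33   30   25   27   33   26   25   28   30   31   58   53    2    7    1    7    6   83   53]
 [   0    1    3    1    5    5    2   83   86   87   79   76   79   75   66   64   60   57   53   52    2   -3    5   23   88   57]
 [   4    4    3    2    2   83   93   97   92   89   86   81   75   74   70   70   61   64   59   49   28   32   23   30   90   65]
 [   4    7    4    0    3   83   92   93   93   87   85   75   75   72   71   66   63   61   58   50   27   30   29   27   85   65]
 [   7    3    6    2    7   88   95
[... 1126 characters left out ...]
 -1    0    3    6    0    2    2]
 [  33   11    3    3   31   30   33   35   31   28   33   31   26   31   32   31   27   24    1    2    6    0    5    3    5    5]
 [  33   19    1    5   26   31   28   29   34   30   29   34   31   26   31   19    3    1    3    4    1    2    4    3    5    2]
 [  36   24    4    5   23   28   30   33   35   26   31   29    4   -2    6   -2    0    0    6    2    3    3    5    1    4    5]
 [  43   22    0    0    2   33   32   27   26    0   -1    3    1    0    6    0   -2    2    0    2    3    0    3    3    3    2]
 [  44   24    4    1    7    6    0    4    2    4    3    6    5   -1    3    1    0    2    5    7    2    7    5    0    3    4]]
```

One bar leans with its high end 5 mm above the rim, so I'll regrasp it and lay it on the lone bar.

```bash
python3 - <<'E'
from h import *
im,d=snap('top'); P=cloud('top',d)*1000
w=np.zeros(d.shape,bool); w[256:273,203:234]=1
H=hsv(im); b=w&(P[...,2]>56)&(P[...,2]<99)&(H[...,0]>95)&(H[...,0]<130)
p=P[b]; print(len(p),cv2.minAreaRect(p[:,:2].astype(np.float32)))
for z0,z1 in((56,66),(66,76),(76,86),(86,99)):
    q=p[(p[:,2]>z0)&(p[:,2]<z1)]; print(z0,len(q),q.mean(0).round(1))
w[:]=0; w[276:296,198:234]=1
b=w&(P[...,2]>22)&(P[...,2]<40); print('low',rect(P/1000,b,.022,.04))
E
python3 plan.py
```

```text
270 ((396.9208984375, 307.80255126953125), (28.39699935913086, 72.27034759521484), 6.894926071166992)
56 57 [398.3 285.2  60.7]
66 59 [398.2 298.4  70.5]
76 82 [395.4 316.5  81.8]
86 72 [394.2 328.5  91.8]
low [343.2 331.3  86.7  42.2  89.6 256.   29.9]
t 48.58 at [478.2  17.8 171.7] -9.5 q6 0.13 open 1.002 grip 0.0
```

```bash
python3 plan.py '(395.8,316,165,7),(395.8,316,60,7),(395.8,316,110,7),(345,320,110,17),(345,320,65,17)'
```

```text
t 48.58 at [478.2  17.8 171.7] -9.5 q6 0.13 open 1.002 grip 0.0
(395.8, 316, 165, 7) 10 [0.987, -0.311, 0.022, -0.0092]
(395.8, 316, 60, 7) 4 [0.0, 0.0, 0.875, -0.0]
(395.8, 316, 110, 7) 2 [0.0, 0.0, -0.833, -0.0]
(345, 320, 110, 17) 2 [0.206, -0.825, -0.0, -0.0278]
(345, 320, 65, 17) 2 [0.0, 0.0, 0.75, -0.0]
```

Call:
step_arm([
  [0.987,-0.311,0,-0.0092],
  [0.987,-0.311,0,-0.0092],
  [0.987,-0.311,0,-0.0092],
  [0.987,-0.311,0,-0.0092],
  [0.987,-0.311,0,-0.0092],
], fingers=0.36)

```text
time: 49.0
eef_pos: [0.4474, 0.1711, 0.1718]
ee_rot: [2.244, 2.199, 0.001]
contact_force: [0.6, -0.9, 1.5]
opening: 0.689
grip_force: 0.0
```

Call:
step_arm([
  [0.987,-0.311,0,-0.0092],
  [0.987,-0.311,0,-0.0092],
  [0.987,-0.311,0,-0.0092],
  [0.987,-0.311,0,-0.0092],
  [0.987,-0.311,0,-0.0092],
])

```text
time: 49.42
eef_pos: [0.395, 0.3174, 0.1718]
ee_rot: [2.078, 2.356, 0.0]
contact_force: [0.6, 0.4, 0.7]
opening: 0.68
grip_force: 0.0
```

Call:
step_arm([
  [0,0,0,0],
  [0,0,0,0],
  [0,0,0,0],
  [0,0,0,0],
])

```text
time: 49.75
eef_pos: [0.3962, 0.3151, 0.1718]
ee_rot: [2.082, 2.353, -0.0]
contact_force: [0.1, -0.0, -1.0]
opening: 0.682
grip_force: 0.0
```

```bash
python3 plan.py '(395.8,316,60,7),(395.8,316,110,7),(345,320,110,17),(345,320,65,17)'
```

```text
t 49.75 at [396.2 315.1 171.8] 7.0 q6 0.48 open 0.682 grip 0.0
(395.8, 316, 60, 7) 4 [0.008, -0.002, 0.931, -0.0]
(395.8, 316, 110, 7) 2 [0.0, 0.0, -0.833, -0.0]
(345, 320, 110, 17) 2 [0.206, -0.825, -0.0, -0.0278]
(345, 320, 65, 17) 2 [0.0, 0.0, 0.75, -0.0]
```

Call:
step_arm([
  [0.006,0,0.8,0],
  [0.006,0,0.8,0],
  [0.006,0,0.8,0],
  [0.006,0,0.7,0],
  [0.006,0,0.62,0],
])

```text
time: 50.17
eef_pos: [0.396, 0.3154, 0.0586]
ee_rot: [2.083, 2.352, -0.001]
contact_force: [-0.5, 0.9, -0.3]
opening: 0.681
grip_force: 0.0
```

Call:
step_arm([
  [0,0,0,0],
  [0,0,0,0],
  [0,0,0,0],
  [0,0,0,0],
  [0,0,0,0],
], fingers=-1)

```text
time: 50.58
eef_pos: [0.3965, 0.3172, 0.0619]
ee_rot: [2.08, 2.353, 0.004]
contact_force: [0.7, 1.4, 0.9]
opening: 0.34
grip_force: 0.0
```

Call:
step_arm([
  [0,0,0,0],
  [0,0,0,0],
  [0,0,0,0],
  [0,0,0,0],
])

```text
time: 50.92
eef_pos: [0.3964, 0.3173, 0.0614]
ee_rot: [2.079, 2.354, 0.004]
contact_force: [0.9, 0.8, 5.9]
opening: 0.319
grip_force: 29.8
```

Call:
step_arm([
  [0,0,-0.833,0],
  [0,0,-0.833,0],
  [0,0,0,0],
])

```text
time: 51.17
eef_pos: [0.3971, 0.3181, 0.1148]
ee_rot: [2.079, 2.354, 0.01]
contact_force: [-0.8, 0.0, -0.2]
opening: 0.319
grip_force: 29.8
```

Call:
step_arm([
  [0.1,-0.41,0,-0.0139],
  [0.1,-0.41,0,-0.0139],
  [0.1,-0.41,0,-0.0139],
  [0.1,-0.41,0,-0.0139],
  [0,0,0,0],
])

```text
time: 51.58
eef_pos: [0.3431, 0.3193, 0.1087]
ee_rot: [-1.862, -2.529, 0.003]
contact_force: [0.6, 0.1, -1.9]
opening: 0.319
grip_force: 29.8
```

Call:
step_arm([
  [0,0,0.5,0],
  [0,0,0.5,0],
  [0,0,0.4,0],
  [0,0,0,0],
  [0,0,0,0],
])

```text
time: 52.0
eef_pos: [0.3447, 0.3189, 0.0669]
ee_rot: [-1.867, -2.526, 0.004]
contact_force: [0.2, 0.5, -0.3]
opening: 0.322
grip_force: 29.8
```

```bash
python3 plan.py
```

```text
t 52.0 at [344.7 318.9  66.9] 17.0 q6 0.38 open 0.322 grip 29.766087234020233
```

Call:
step_arm([
  [0,0,0,0],
  [0,0,0,0],
  [0,0,0,0],
  [0,0,0,0],
], fingers=0)

```text
time: 52.33
eef_pos: [0.3456, 0.3197, 0.069]
ee_rot: [1.867, 2.526, 0.002]
contact_force: [-0.5, 1.1, -0.2]
opening: 0.5
grip_force: 0.0
```

Call:
step_arm([
  [0,0,-0.9,0],
  [0,0,-0.9,0],
  [0,0,-0.9,0],
  [0,0,-0.9,0],
])

```text
time: 52.67
eef_pos: [0.345, 0.3194, 0.1778]
ee_rot: [1.867, 2.527, 0.001]
contact_force: [0.9, 1.0, -0.4]
opening: 0.502
grip_force: 0.0
```

Call:
step_arm([
  [-0.9,0.2,0,0],
  [-0.9,0.2,0,0],
  [-0.9,0.2,0,0],
  [-0.9,0.2,0,0],
  [-0.9,0.2,0,0],
], fingers=1)

```text
time: 53.08
eef_pos: [0.414, 0.1982, 0.1768]
ee_rot: [1.866, 2.527, 0.002]
contact_force: [0.6, -0.5, 0.2]
opening: 0.842
grip_force: 0.0
```

Call:
step_arm([
  [-0.9,0.2,0,0],
  [-0.9,0.2,0,0],
  [-0.9,0.2,0,0],
  [-0.9,0.2,0,0],
  [-0.9,0.2,0,0],
])

```text
time: 53.5
eef_pos: [0.4824, 0.0776, 0.1767]
ee_rot: [1.866, 2.526, 0.001]
contact_force: [-0.2, 1.1, -0.2]
opening: 1.0
grip_force: 0.0
```

Call:
step_arm([
  [0,0,0,0],
  [0,0,0,0],
  [0,0,0,0],
  [0,0,0,0],
])

```text
time: 53.83
eef_pos: [0.4815, 0.0798, 0.1764]
ee_rot: [1.865, 2.528, 0.001]
contact_force: [-0.1, -0.2, 0.6]
opening: 0.999
grip_force: 0.0
```

```bash
python3 - <<'E'
from h import *
im,d=snap('top'); P=cloud('top',d)*1000;q=np.zeros(d.shape,bool);q[235:308,182:252]=1
b=q&(hsv(im)[...,0]>100)&(hsv(im)[...,0]<130)&(hsv(im)[...,1]>120)&(P[...,2]<200); print(b.sum(),np.percentile(P[b][:,2],[5,50,90,99]).round(0))
cv2.imwrite('pics/c7.png',cv2.resize(im[130:310,170:510,::-1],(800,424)))
E
python3 plan.py '(474,-391.5,160,-37),(474,-391.5,110,-37),(474,-391.5,47.5,-37)'
```

```text
906 [23. 33. 57. 61.]
t 53.88 at [481.4  79.9 176.4] 17.2 q6 -0.21 open 1.003 grip 0.0
(474, -391.5, 160, -37) 17 [-0.952, 0.124, 0.032, 0.0177]
(474, -391.5, 110, -37) 2 [0.0, 0.0, 0.833, -0.0]
(474, -391.5, 47.5, -37) 3 [0.0, 0.0, 0.694, -0.0]
```

View pics/c7.png

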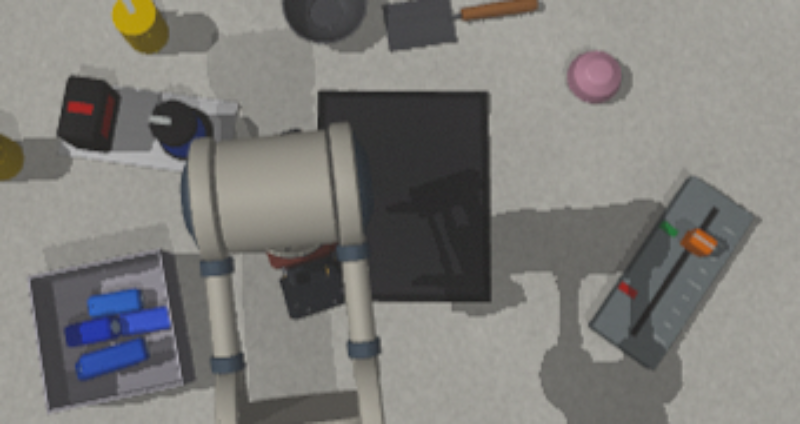

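All bars now lie below the rim and the jar is aligned. The damper is next.

Call:
step_arm([
  [-0.952,0.124,0.032,0.0177],
  [-0.952,0.124,0.032,0.0177],
  [-0.952,0.124,0.032,0.0177],
  [-0.952,0.124,0.032,0.0177],
  [-0.952,0.124,0.032,0.0177],
], fingers=1)

```text
time: 54.3
eef_pos: [0.5268, -0.0575, 0.1714]
ee_rot: [2.199, 2.243, 0.001]
contact_force: [0.9, 0.4, -0.6]
opening: 1.001
grip_force: 0.0
```

Call:
step_arm([
  [-0.952,0.124,0.032,0.0177],
  [-0.952,0.124,0.032,0.0177],
  [-0.952,0.124,0.032,0.0177],
  [-0.952,0.124,0.032,0.0177],
  [-0.952,0.124,0.032,0.0177],
])

```text
time: 54.72
eef_pos: [0.5323, -0.2011, 0.1665]
ee_rot: [2.489, 1.916, 0.001]
contact_force: [-0.2, 0.5, -0.1]
opening: 1.002
grip_force: 0.0
```

Call:
step_arm([
  [-0.952,0.124,0.032,0.0177],
  [-0.952,0.124,0.032,0.0177],
  [-0.952,0.124,0.032,0.0177],
  [-0.952,0.124,0.032,0.0177],
  [-0.952,0.124,0.032,0.0177],
])

```text
time: 55.13
eef_pos: [0.4982, -0.3406, 0.1618]
ee_rot: [2.731, 1.553, 0.0]
contact_force: [0.3, -0.1, 0.9]
opening: 1.001
grip_force: 0.0
```

Call:
step_arm([
  [-0.952,0.124,0.032,0.0177],
  [-0.952,0.124,0.032,0.0177],
  [0,0,0,0],
  [0,0,0,0],
  [0,0,0,0],
])

```text
time: 55.55
eef_pos: [0.4743, -0.3916, 0.1599]
ee_rot: [-2.811, -1.402, -0.001]
contact_force: [-0.9, -0.7, -0.4]
opening: 1.0
grip_force: 0.0
```

```bash
python3 plan.py '(473.9,-392,110,-37),(473.9,-392,47.5,-37)'
```

```text
t 55.55 at [ 474.3 -391.6  159.9] -37.0 q6 -0.1 open 1.0 grip 0.0
(473.9, -392, 110, -37) 2 [-0.01, -0.002, 0.832, 0.0001]
(473.9, -392, 47.5, -37) 3 [0.0, 0.0, 0.694, -0.0]
```

Call:
step_arm([
  [-0.01,0,0.8,0],
  [0,0,0.8,0],
  [0,0,0.8,0],
  [0,0,0.7,0],
  [0,0,0.65,0],
])

```text
time: 55.97
eef_pos: [0.4745, -0.3908, 0.0461]
ee_rot: [-2.81, -1.404, -0.0]
contact_force: [-0.4, 0.2, -1.2]
opening: 1.0
grip_force: 0.0
```

Call:
step_arm([
  [0,0,0,0],
  [0,0,0,0],
  [0,0,0,0],
  [0,0,0,0],
])

```text
time: 56.3
eef_pos: [0.4748, -0.3931, 0.0497]
ee_rot: [2.809, 1.4, 0.002]
contact_force: [0.6, -0.8, 0.2]
opening: 1.0
grip_force: 0.0
```

Call:
step_arm([
  [0,0,0,0],
  [0,0,0,0],
  [0,0,0,0],
  [0,0,0,0],
  [0,0,0,0],
], fingers=-1)

```text
time: 56.72
eef_pos: [0.4736, -0.393, 0.0475]
ee_rot: [2.812, 1.4, 0.0]
contact_force: [0.1, 1.0, 0.8]
opening: 0.662
grip_force: 0.0
```

Call:
step_arm([
  [0,0,0,0],
  [0,0,0,0],
  [0,0,0,0],
  [0,0,0,0],
  [0,0,0,0],
])

```text
time: 57.13
eef_pos: [0.4735, -0.3929, 0.0472]
ee_rot: [-2.812, -1.4, 0.0]
contact_force: [-0.6, 0.5, -0.3]
opening: 0.28
grip_force: 0.0
```

```bash
python3 -c "
from plan import *
p,y,o=now(); u=p[0]*.7986-p[1]*.6018; print(p,y,o['opening'],o['grip_force'],'u',u,'units to red',(521.6-u)/30)"; python3 damp.py
```

```text
[ 473.51665171 -392.86320441   47.2433827 ] -37.07543657277193 0.2799777100085926 0.0 u 614.5754744709147 units to red -3.099182482363824
side grip 39 mid 614.7 mean 615.5 span 18.1 [ 470.2 -398.9   70.3]
side red 17 mid 519.3 mean 519.2 span 11.4 [ 415.3 -311.6   33.6]
top green 19 mid 613.7 mean 614.0 span 9.2 [ 493.9 -364.8   33.6]
top red 21 mid 522.0 mean 521.8 span 8.6 [ 419.6 -310.3   34.1]
```

Call:
step_arm([
  [0,0,0,0],
  [0,0,0,0],
  [0,0,0,0],
  [0,0,0,0],
])

```text
time: 57.57
eef_pos: [0.4735, -0.3929, 0.0473]
ee_rot: [-2.812, -1.4, 0.0]
contact_force: [0.6, -0.2, -0.2]
opening: 0.248
grip_force: 30.0
```

Call:
step_arm([
  [0,-0.31,0,0],
  [0,-0.31,0,0],
  [0,-0.31,0,0],
  [0,-0.31,0,0],
  [0,-0.31,0,0],
])

```text
time: 57.98
eef_pos: [0.4363, -0.365, 0.0472]
ee_rot: [2.812, 1.399, 0.0]
contact_force: [1.4, -2.7, -0.4]
opening: 0.245
grip_force: 30.0
```

Call:
step_arm([
  [0,-0.31,0,0],
  [0,-0.31,0,0],
  [0,-0.31,0,0],
  [0,-0.31,0,0],
  [0,-0.31,0,0],
])

```text
time: 58.4
eef_pos: [0.399, -0.337, 0.0472]
ee_rot: [2.812, 1.399, -0.0]
contact_force: [0.2, -2.6, -1.6]
opening: 0.247
grip_force: 30.0
```

Call:
step_arm([
  [0,0,0,0],
  [0,0,0,0],
  [0,0,0,0],
  [0,0,0,0],
  [0,0,0,0],
])

```text
time: 58.82
eef_pos: [0.3993, -0.3372, 0.0472]
ee_rot: [-2.813, -1.4, 0.001]
contact_force: [-3.3, -1.5, 0.6]
opening: 0.247
grip_force: 30.0
```

```bash
python3 -c "
from plan import *
p,y,o=now(); u=p[0]*.7986-p[1]*.6018; print(p,y,o['opening'],o['grip_force'],'u',u,'units to red',(521.6-u)/30)"; python3 damp.py
```

```text
[ 399.28835036 -337.22071164   47.24132799] -37.08616643618857 0.24680775777123987 29.993715584278107 u 521.8111008663126 units to red -0.007036695543752103
side grip 28 mid 522.1 mean 521.7 span 18.3 [ 393.8 -344.4   70.1]
side green 47 mid 611.7 mean 610.4 span 72.4 [ 491.3 -362.4   34. ]
top green 20 mid 614.0 mean 613.8 span 9.0 [ 494.4 -364.    34.3]
top red 25 mid 522.1 mean 522.1 span 10.3 [ 420.1 -310.1   34. ]
```

Now I'll release, rise, back off and verify.

Call:
step_arm([
  [0,0,0,0],
  [0,0,0,0],
  [0,0,0,0],
  [0,0,0,0],
  [0,0,0,0],
], fingers=1)

```text
time: 59.33
eef_pos: [0.3996, -0.3367, 0.0474]
ee_rot: [2.812, 1.4, 0.001]
contact_force: [-0.0, 0.3, -0.5]
opening: 0.584
grip_force: 0.0
```

Call:
step_arm([
  [0,0,0,0],
  [0,0,-0.5,0],
  [0,0,-0.9,0],
  [0,0,-0.9,0],
  [0,0,-0.9,0],
])

```text
time: 59.75
eef_pos: [0.3992, -0.3365, 0.1441]
ee_rot: [-2.812, -1.4, 0.0]
contact_force: [0.6, -1.0, 0.7]
opening: 0.967
grip_force: 0.0
```

Call:
step_arm([
  [0.9,0.3,-0.9,0],
  [0.9,0.3,0,0],
  [0.9,0.3,0,0],
  [0.9,0.3,0,0],
  [0.9,0.3,0,0],
])

```text
time: 60.17
eef_pos: [0.5177, -0.2554, 0.1706]
ee_rot: [2.812, 1.399, 0.001]
contact_force: [0.5, -0.4, -0.3]
opening: 1.003
grip_force: 0.0
```

Call:
step_arm([
  [0.9,0,0,0],
  [0.9,0,0,0],
  [0,0,0,0],
  [0,0,0,0],
  [0,0,0,0],
])

```text
time: 60.58
eef_pos: [0.5489, -0.2135, 0.1702]
ee_rot: [2.812, 1.4, -0.001]
contact_force: [-0.8, 0.7, 0.5]
opening: 0.994
grip_force: 0.0
```

```bash
python3 damp.py; python3 lid.py; python3 off.py
python3 - <<'E'
from h import *
im,d=snap('top','f');
E
```

```text
side grip 91 mid 522.2 mean 523.5 span 21.3 [ 400.8 -338.1   70.8]
side green 46 mid 611.7 mean 610.4 span 81.8 [ 491.2 -362.5   34. ]
side red 38 mid 520.4 mean 521.2 span 21.2 [ 421.1 -307.3   33.8]
top green 7 mid 612.1 mean 612.3 span 5.4 [ 496.1 -359.1   34.7]
top red 19 mid 522.3 mean 522.4 span 10.4 [ 421.7 -308.4   33.4]
stripe angle 81.44707262139067 [627.96583851 250.66024845] 22.547221198583884
[219. 265.] [399.4 315.6 125.4  53.3 -80.3 431.   29.2]
[217. 282.] [333.2 357.3  17.8   7.2  15.   14.   30.4]
```

View pics/f.png

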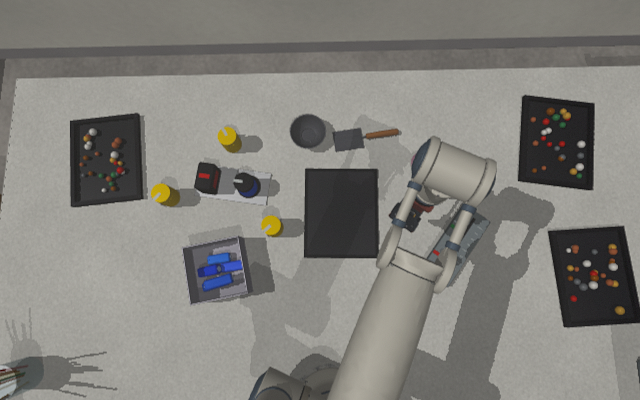

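The final view shows the board empty (341,213), all bars in the tub (218,270), the jar tag toward the reader (246,185), and the bystanders unmoved. The damper measures level with the red mark.

```bash
python3 -c "
from cell import ctrl
print(ctrl.finish_job())"
```

```text
the job is handed in; nothing more can be done
None
```

I handed the job in with the steps done in the order asked: damper to green (within about 1.5 mm), all five offcuts into the tub, jar tag within about 1° of the reader axis, then damper to red (within about 2 mm). The bowl, paddle and paperweight were left where they were.

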